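# Dry-stack a model tug, ballast lowest

### The arm

A 6-joint arm with a two-finger parallel gripper is mounted at the origin on the work surface. World frame = base frame: x ahead of the robot, y to its left, z up, the work surface at z = 0. Lengths are in m, angles in rad, forces in N, time in s.
With the tool pointing down it reaches from about 0.3 to 0.875 m from the base axis. Payload 6.4 kg.
Tool frame: the origin (TCP) lies on the front face of the gripper's body, between the roots of the fingers; the fingertips stand 73 mm ahead of it and the grasp point (between the pads) lies ctrl.pinch_z ahead of it (ctrl.pinch_z is the distance from the TCP to the grasp point, in m); z points along the fingers, x is the direction in which the jaws open and shut, and the axes are right-handed (so a half turn about z gives the same grasp; the last joint's range is limited). The gripper opens to 85 mm and grips with 20 to 120 N. Pads are 22 mm wide; open, the fingers measure 114 mm over their backs; the gripper's body (76 mm by 85 mm) begins 54 mm behind the grasp point. The pads swing forward as they close: fully open they stand 13 mm farther back than shut.
Start: joints at [-0.206, 0.181, 1.607, -0, 1.354, -0.206], TCP at [0.575, 0, 0.304] pointing down, gripper open.
Joint ranges: [-2.99, 2.99], [-0.89, 2.07], [0.3, 2.58], [-1.14, 4.28], [0, 2.63], [-3.12, 3.12]. Speed limits (rad/s): [2.57, 2.57, 3.01, 3.14, 3.14, 3.14].

### API

Orientations are given as a unit quaternion [w, x, y, z].
In Python, from bench import ctrl gives the robot as it stands.
- The arm moves only by the tool move_arm, never from a script. Its argument "rows" is text: rows parted by semicolons, each of 7 numbers parted by spaces: the shift along the tool's x, y, z in cm, then the turn, a rotation vector about the tool's x, y, z in degrees, then the opening, from 0 (shut) to 1 (fully open). In form: x y z rx ry rz grip; .... A call has 1 to 20 rows; each row shifts and turns the commanded pose from where the row before left it, along the tool's axes as they then stand; what a row does not reach is not made up. A row lasts 1/10 s, in which the tool goes at most 50 mm and 8.59 degrees, less where a joint would pass 70% of its speed; a pose out of reach is approached as far as the arm can. A call with a gripper value outside its range is refused whole. The fingers move at their own pace and stop on an object; the grip force is fixed at half the most. Time passes only in rows, so rows that do not move let the fingers close. It gives the time, the measured TCP pose, the force and the opening at its end, in the units of the state.
- ctrl.get_obs(): the state, without advancing time (a new reading comes with each control period).
- ctrl.camera(name): name is "scene" or "side" or "wrist"; returns a dict with "color" (480x640x3 uint8, blue, green, red), "fx", "fy", "cx", "cy" (pixels), "k1" (the pictures are not rectified: a ray, as slopes to the right and down, at radius r is drawn at 1 + k1 r^2 times it, then the intrinsics apply), "rvec" (rotation vector, rad) and "tvec" (3), from world to camera coordinates, as OpenCV has them. Camera axes: x right, y down, z forward; pixel columns grow to the right and rows downward; lengths in m; the calibration is good to about 2 mm. A picture is of the moment at which its call begins. There is no depth.
- ctrl.hand_in(): hands the job in, once; it reports no verdict.
Trained networks look in the newest picture that a camera, given by its name, has taken for a name from the list of things; names that differ only in an ending like _2 or _b are one class to them, and where a whole thing is asked for, a point or a joint stands for the part that bears it (a point fixed in the world has none). Each returns a list of dicts, best first, with "confidence" (0 to 1); they miss things now and then, are a little off and sometimes report something else, mostly with a low value. They report only what shows in the picture. A call takes as long as a camera call. They do not tell look-alikes from the thing itself.
- ctrl.look_for(camera, query): "bbox" ([left, top, right, bottom] in pixels, round what is visible of it).
- ctrl.trace(camera, query): "region" (480x640 bool, what is visible of it) and "bbox" ([left, top, right, bottom] in pixels, round what is visible of it).
The state is a dict: "time_s": time; "q": joint angles; "dq": joint speeds; "joint_efforts": joint torques, N m; "eef_pos": TCP position; "eef_rot": TCP orientation; "wrist_force": force on the tool from outside, world axes, zero at the start; "torque": the same for the moment, N m; "opening": opening from 0.0 (shut) to 1.0 (fully open).
Only numpy, scipy, OpenCV 4.12 (cv2) and the standard library are available. Lean on these libraries where they do the work, as an engineer would, in place of code of your own. Each camera call takes 0.05 s, during which the arm holds its last target.

### The job

Dry-fit the model tug from the bottom up, heaviest part lowest: lay the steel ballast bar lengthwise in the middle of the hull's open well, set the deckhouse centred over it on the deck, the boat deck centred on the deckhouse, then the wheelhouse in the middle of the boat deck's forward (bow) half, and last the funnel in the middle of its after half. Everything stands upright, in line with the hull and let go; do not push the two round paint jars about or knock them over.

Things in the scene. Friction and masses are not known exactly. Their poses are not given: they have to be found in the camera images.
- hull: grey resin tug hull, 275 long, 110 wide, fixed on the 3 mm thick green mat all parts lie on. Pointed bow (+x), round stern. Deck 50 above its underside (winch at x 100 reaches 67). Open well amidships, centred on the origin: 104 (x) by 78 (y), flat floor 26 above the underside, 24 deep. Origin: centre of the underside; x to the bow, y to port, z up.
- ballast: plain bright steel bar, 84 long (x), 18 wide (y), 18 high, the heaviest part (about 0.2 kg). Its origin is the centre of its underside; z up.
- deckhouse: grey resin deckhouse, the largest part: a flat foot plate 124 (x) by 96 (y), 6 thick, carrying in its middle a block 104 (x) by 52 (y) and 24 high with round portholes; 30 high in all; same fore and aft, about 0.15 kg. Its foot plate rests on the hull's deck round the well. Its origin is the centre of its underside; z up.
- boat_deck: grey resin boat deck: plain block 96 (x) by 46 (y), 22 high, with square windows on its long sides; same fore and aft, about 0.08 kg. Its origin is the centre of its underside; z up.
- wheelhouse: grey resin wheelhouse: small block 34 (x) by 44 (y), 24 high, dark windows on all four sides; same fore and aft; its 44 side goes across the ship; about 35 g. Its origin is the centre of its underside; z up.
- funnel: grey resin funnel: upright round tube 24 in diameter on a foot disc 32 in diameter and 4 thick; 38 high in all; about 25 g. Its origin is the centre of its underside; z up.
- jar_a: paint jar, bystander: glass, round, 34 in diameter, 44 high, white cap, standing upright. Its origin is the centre of its underside; z up.
- jar_b: a second paint jar just like jar_a, bystander, on the other side of the hull. Its origin is the centre of its underside; z up.
Not all that is in view belongs to the job. Leave any orange or red look-alike of the funnel alone.

How it is judged:
By the outcome, as a careful person would: the job done as asked, in the order asked, and still so for the second after the job is handed in, with the robot touching nothing.
It also fails if it takes over 115 s, if anything falls off the work surface, if the arm or the gripper's body presses on something with over 40 N, if the wrist force passes 120 N, or if a joint passes its speed limit or range.

## Working session

There is one attempt and no reset: what is moved stays moved. The work goes in short steps, Python scripts to look and compute and a tool call to move; the robot and the scene stay as the last step left them, time stands still between calls to the robot, and variables do not carry over. Pictures are saved under pics/ and viewed, and the job is handed in when it is done.

Besides the shell and the picture viewer there is one more tool, called after "Call:" as a command line: name --argument value ..., lists and objects as JSON in quotes. move_arm: Moves the arm, as the interface text tells. Its arguments: {"type":"object","properties":{"rows":{"type":"string"}},"required":["rows"]}

```bash
ls -la; mkdir -p pics; python3 - <<'E'
from bench import ctrl
import cv2
print(ctrl.get_obs(), ctrl.pinch_z)
for n in ("scene","side","wrist"):
    c=ctrl.camera(n); cv2.imwrite(f"pics/{n}0.png",c["color"])
    print(n,{k:v for k,v in c.items() if k!="color"})
E
```

```text
total 12
drwxr-xr-x  3 agent agent 4096 Dec  6 00:14 .
drwxr-xr-x 23 root  root  4096 Dec  6 00:14 ..
drwxr-xr-x  2 agent agent 4096 Dec  6 00:14 pics
{'time_s': 0.0, 'q': array([-2.06317876e-01,  1.81530019e-01,  1.60802285e+00, -1.52995819e-05,
        1.35376279e+00, -2.06297282e-01]), 'dq': array([ 0.00081403,  0.00019875,  0.00011799,  0.00076703, -0.00062023,
        0.00088124]), 'joint_efforts': array([ 3.41415571e-04, -4.44869328e+01, -3.51340663e+01, -2.51131587e-04,
        9.11703974e-03,  3.43231875e-05]), 'eef_pos': array([5.74574132e-01, 9.25993900e-05, 3.02983053e-01]), 'eef_rot': array([-1.69165916e-04,  9.99999629e-01, -8.64365326e-06, -8.44763804e-04]), 'wrist_force': array([ 0.45527345, -0.23702253, -0.17711037]), 'torque': array([ 0.03628936, -0.00325007, -0.04059227]), 'opening': 0.9979399686642784} 0.0539
scene {'fx': 449.8825363575905, 'fy': 449.8825363575905, 'cx': 320.74466137769895, 'cy': 243.13465311240296, 'k1': -0.01662837515456357, 'rvec': array([ 2.09803825,  0.75333822, -0.39372377]), 'tvec': array([-0.32607508, -0.21298091,  1.42652751])}
side {'fx': 477.37091466734535, 'fy': 477.37091466734535, 'cx': 318.6790838415566, 'cy': 232.87516889026628, 'k1': -0.10144303439533892, 'rvec': array([ 0.60407052, -2.73416524,  1.00857275]), 'tvec': array([0.3936213 , 0.24079787, 1.07036019])}
wrist {'fx': 360.44833857193987, 'fy': 360.44833857193987, 'cx': 320.18842773665705, 'cy': 243.29268317585482, 'k1': -0.0744305178569323, 'rvec': array([-2.87122962e+00, -1.68843205e-03,  1.05965565e-03]), 'tvec': array([-0.57405122, -0.03494971,  0.37839608])}
```

View pics/scene0.png

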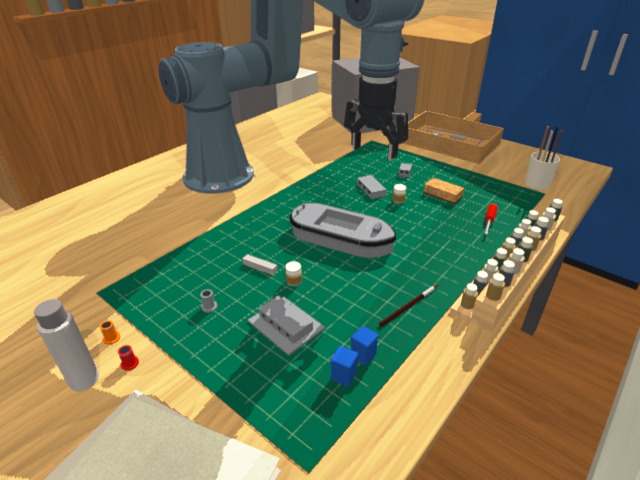

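View pics/side0.png

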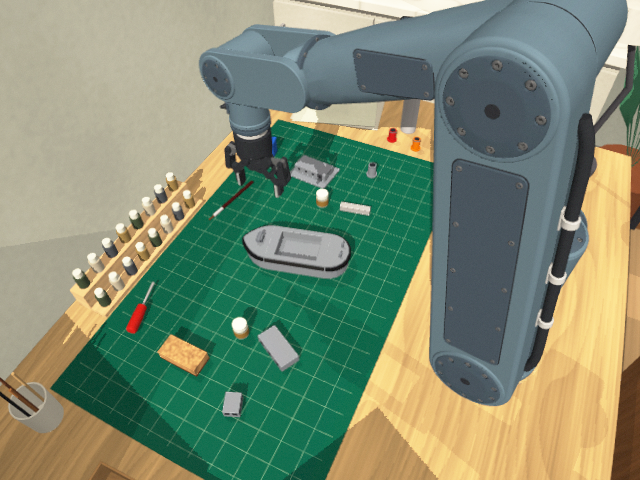

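View pics/wrist0.png

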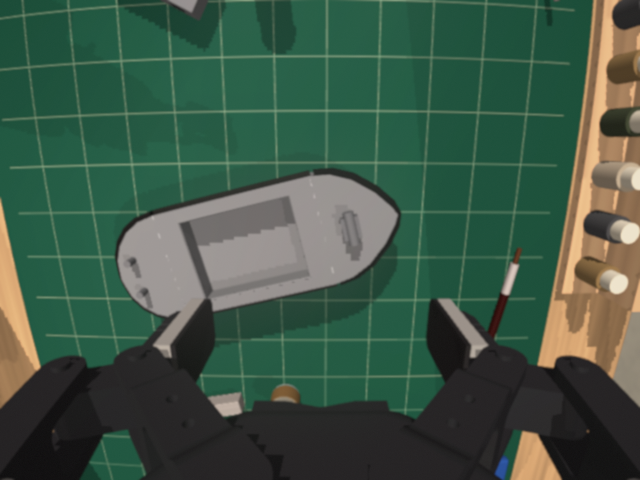

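```bash
cat > h.py <<'E'
from bench import ctrl
import cv2, numpy as np
from scipy.optimize import minimize
from scipy.spatial.transform import Rotation as R
def cam(n,save=None):
    c=ctrl.camera(n)
    if save: cv2.imwrite(f"pics/{save}.png",c["color"])
    return c
def proj(c,P):
    P=np.atleast_2d(np.asarray(P,float))
    K=np.array([[c["fx"],0,c["cx"]],[0,c["fy"],c["cy"]],[0,0,1]])
    d=np.array([c["k1"],0,0,0,0])
    return cv2.projectPoints(P,c["rvec"],c["tvec"],K,d)[0].reshape(-1,2)
def unproj(c,uv,z):
    K=np.array([[c["fx"],0,c["cx"]],[0,c["fy"],c["cy"]],[0,0,1]])
    n=cv2.undistortPoints(np.float64(uv).reshape(-1,1,2),K,np.array([c["k1"],0,0,0,0])).reshape(-1,2)
    Rm=cv2.Rodrigues(c["rvec"])[0]; o=-Rm.T@c["tvec"]
    d=np.c_[n,np.ones(len(n))]@Rm
    return o+d*((z-o[2])/d[:,2])[:,None]
def box(l,w,z0,z1):
    return np.array([[sx*l/2,sy*w/2,z] for sx in(-1,1) for sy in(-1,1) for z in(z0,z1)])
def cyl(d,z0,z1):
    a=np.linspace(0,2*np.pi,32,endpoint=False)
    return np.array([[d/2*np.cos(t),d/2*np.sin(t),z] for t in a for z in(z0,z1)])
M=dict(ballast=[box(.084,.018,0,.018)],
 deckhouse=[box(.124,.096,0,.006),box(.104,.052,.006,.03)],
 boat_deck=[box(.096,.046,0,.022)],wheelhouse=[box(.034,.044,0,.024)],
 funnel=[cyl(.032,0,.004),cyl(.024,.004,.038)],
 jar_a=[cyl(.034,0,.044)])
def pts(name,p,z):
    c,s=np.cos(p[2]),np.sin(p[2]); Rz=np.array([[c,-s,0],[s,c,0],[0,0,1]])
    return [b@Rz.T+[p[0],p[1],z] for b in M[name]]
S=4
def render(c,name,p,z,roi):
    x0,y0,x1,y1=roi
    m=np.zeros(((y1-y0)*S,(x1-x0)*S),np.uint8)
    for b in pts(name,p,z):
        q=(proj(c,b)+.5-[x0,y0])*S-.5
        h=cv2.convexHull(q.astype(np.float32)).reshape(-1,2)
        cv2.fillConvexPoly(m,np.round(h*16).astype(np.int32),255,shift=4)
    return cv2.resize(m,(x1-x0,y1-y0),interpolation=cv2.INTER_AREA)/255.
def fit(obs,name,p0,z,yaw=True):
    """obs: list of (cam, region)"""
    rs=[]
    for c,r in obs:
        y,x=np.where(r); rs.append((max(x.min()-25,0),max(y.min()-25,0),min(x.max()+26,640),min(y.max()+26,480)))
    def cost(p):
        e=0
        for (c,r),roi in zip(obs,rs):
            m=render(c,name,p,z,roi); t=r[roi[1]:roi[3],roi[0]:roi[2]]
            e+=np.abs(m-t).sum()/t.sum()
        return e/len(obs)
    best=None
    yaws=np.arange(0,np.pi,np.pi/8) if (yaw and p0[2] is None) else [p0[2] or 0]
    for y in yaws:
        q=np.array([p0[0],p0[1],y])
        sim=np.array([q,q+[.008,0,0],q+[0,.008,0],q+[0,0,.15]])
        if yaw: f=lambda v:cost(v)
        else: f=lambda v:cost([v[0],v[1],0]); q=q[:2]; sim=sim[:3,:2]
        o=minimize(f,q,method="Nelder-Mead",options=dict(initial_simplex=sim,xatol=1e-5,fatol=1e-5))
        if best is None or o.fun<best.fun: best=o
    return best.x,best.fun
E
python3 - <<'E'
from h import *
cs={}
for n in ("scene","side"):
    cs[n]=cam(n)
    Rm=cv2.Rodrigues(cs[n]["rvec"])[0]; print(n,-Rm.T@cs[n]["tvec"])
obs={}
for n in cs:
    for k in list(M)+["hull"]:
        for t in ctrl.trace(n,k)[:4]:
            b=t["bbox"]; ctr=[(b[0]+b[2])/2,(b[1]+b[3])/2]
            w=unproj(cs[n],[ctr],.015)[0]
            print(n,k,round(t["confidence"],2),np.round(b,0),w.round(3),t["region"].sum())
c=cam("wrist"); Rm=cv2.Rodrigues(c["rvec"])[0]; print("wrist",-Rm.T@c["tvec"])
print(ctrl.get_obs()["time_s"])
E
```

```text
scene [ 1.07199251 -0.77087353  0.66577221]
side [0.12366468 0.62771933 0.97430374]
scene ballast 0.7 [246. 253. 278. 274.] [ 0.444 -0.236  0.015] 390
scene deckhouse 0.72 [247. 298. 324. 352.] [ 0.619 -0.342  0.015] 2304
scene deckhouse 0.22 [394. 185. 405. 206.] [0.523 0.234 0.015] 199
scene boat_deck 0.69 [356. 176. 384. 198.] [0.43  0.222 0.015] 442
scene wheelhouse 0.54 [400. 163. 412. 178.] [0.458 0.38  0.015] 126
scene wheelhouse 0.17 [244. 254. 274. 279.] [ 0.445 -0.246  0.015] 358
scene funnel 0.84 [197. 290. 218. 311.] [ 0.444 -0.395  0.015] 251
scene funnel 0.75 [100. 322. 124. 343.] [ 0.371 -0.572  0.015] 338
scene jar_a 0.8 [286. 262. 303. 286.] [ 0.527 -0.216  0.015] 332
scene jar_a 0.72 [398. 165. 411. 179.] [0.459 0.369 0.015] 148
scene jar_a 0.53 [393. 185. 408. 202.] [0.521 0.243 0.015] 210
scene hull 0.61 [288. 203. 396. 258.] [ 0.505 -0.011  0.015] 3974
side ballast 0.79 [338. 200. 371. 213.] [ 0.437 -0.24   0.015] 278
side deckhouse 0.61 [292. 153. 340. 188.] [ 0.6   -0.333  0.015] 910
side boat_deck 0.74 [364. 164. 377. 181.] [ 0.449 -0.392  0.015] 130
side boat_deck 0.7 [257. 327. 298. 369.] [0.428 0.229 0.015] 945
side wheelhouse 0.85 [223. 390. 241. 420.] [0.452 0.384 0.015] 407
side funnel 0.59 [368. 162. 376. 180.] [ 0.447 -0.398  0.015] 141
side funnel 0.52 [411. 136. 420. 150.] [ 0.368 -0.58   0.015] 121
side funnel 0.5 [388. 130. 396. 143.] [ 0.448 -0.581  0.015] 98
side funnel 0.48 [244. 224. 352. 276.] [ 0.511 -0.037  0.015] 4383
side jar_a 0.57 [229. 317. 249. 339.] [0.532 0.222 0.015] 290
side jar_a 0.5 [317. 185. 328. 207.] [ 0.537 -0.242  0.015] 207
side hull 0.58 [244. 225. 351. 278.] [ 0.511 -0.034  0.015] 4389
side hull 0.2 [230. 315. 249. 339.] [0.532 0.22  0.015] 306
wrist [0.5745969  0.06792837 0.37428358]
1.0
```

```bash
python3 - <<'E'
from h import *
P0=dict(ballast=(.44,-.238),deckhouse=(.61,-.338),boat_deck=(.43,.225),wheelhouse=(.455,.382),funnel=(.446,-.395),jar_a=(.535,-.23),jar_b=(.53,.225))
cs={n:cam(n) for n in("scene","side")}
for k,p in P0.items():
    obs=[]
    for n in cs:
        best=None
        for t in ctrl.trace(n,k):
            b=t["bbox"]; w=unproj(cs[n],[[(b[0]+b[2])/2,(b[1]+b[3])/2]],.015)[0]
            if np.hypot(*(w[:2]-p))<.06 and (best is None or t["confidence"]>best["confidence"]): best=t
        if best: obs.append((cs[n],best["region"]))
    kk="jar_a" if k=="jar_b" else k
    rnd=kk in("funnel","jar_a")
    for o in ([obs]+[[x] for x in obs]):
        x,f=fit(o,kk,(p[0],p[1],None),.003,not rnd)
        print(k,len(o),x.round(4),np.degrees(x[2]).round(1) if len(x)>2 else "",round(f,3))
print(ctrl.get_obs()["time_s"])
E
```

```text
ballast 2 [ 0.4379 -0.24    3.3059] 189.4 0.185
ballast 1 [ 0.4371 -0.2407  0.1188] 6.8 0.205
ballast 1 [ 0.4378 -0.24    0.2026] 11.6 0.147
deckhouse 2 [ 0.6092 -0.3343  3.0481] 174.6 0.068
deckhouse 1 [ 0.6101 -0.3342 -0.0901] -5.2 0.068
deckhouse 1 [ 0.6084 -0.3344 -0.1079] -6.2 0.062
boat_deck 1 [0.4295 0.2264 2.6414] 151.3 0.071
boat_deck 1 [0.4295 0.2264 2.6414] 151.3 0.071
wheelhouse 2 [0.4518 0.3815 0.4145] 23.7 0.083
wheelhouse 1 [0.453  0.3808 0.4156] 23.8 0.094
wheelhouse 1 [0.4515 0.3813 3.5883] 205.6 0.055
funnel 2 [ 0.4485 -0.3974]  0.153
funnel 1 [ 0.449 -0.399]  0.147
funnel 1 [ 0.4479 -0.3944]  0.08
jar_a 2 [ 0.532 -0.226]  0.144
jar_a 1 [ 0.5312 -0.2239]  0.228
jar_a 1 [ 0.5322 -0.2263]  0.055
jar_b 2 [0.5245 0.2261]  0.125
jar_b 1 [0.5261 0.2246]  0.119
jar_b 1 [0.5226 0.2267]  0.093
1.8
```

```bash
python3 - <<'E'
import cv2
im=cv2.imread("pics/wrist0.png")[150:330,100:420]
cv2.imwrite("pics/wz.png",cv2.resize(im,None,fx=2.5,fy=2.5,interpolation=cv2.INTER_CUBIC))
s=cv2.imread("pics/scene0.png")[240:370,80:340]
cv2.imwrite("pics/sz.png",cv2.resize(s,None,fx=3,fy=3,interpolation=cv2.INTER_CUBIC))
E
```

```text
(no output)
```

View pics/wz.png

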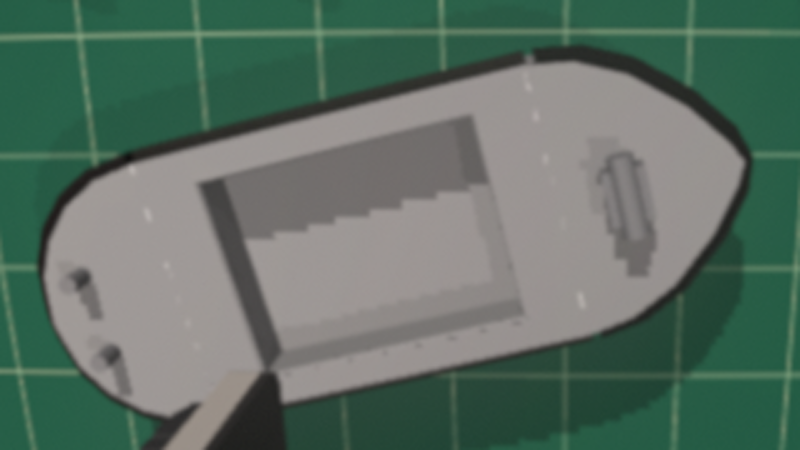

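View pics/sz.png

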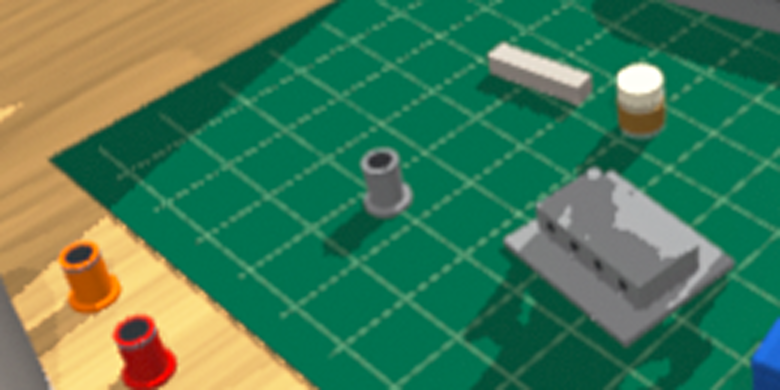

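```bash
python3 - <<'E'
from h import *
from scipy.optimize import least_squares
c=cam("wrist")
uv=np.array([[180,223.2],[288.8,196],[309.6,276.4],[207.2,298.8]])-0.3
L=np.array([[-.052,.039],[.052,.039],[.052,-.039],[-.052,-.039]])
def f(p):
    cc,s=np.cos(p[2]),np.sin(p[2]); w=L@np.array([[cc,s],[-s,cc]])+p[:2]
    return (proj(c,np.c_[w,np.full(4,.053)])-uv).ravel()
r=least_squares(f,[.5,0,.2]); print(r.x,np.degrees(r.x[2]),r.fun.round(1))
t=ctrl.trace("wrist","hull"); print([ (x["confidence"],x["bbox"]) for x in t])
E
```

```text
[ 0.5052479  -0.02743501  0.23760651] 13.613850135746306 [ 0.1 -0.1  0.1  0.2  0.4 -0.5 -0.6  0.4]
[(0.59, [113.0, 168.2, 403.0, 320.1])]
```

```bash
cat >> h.py <<'E'
def state():
    o=ctrl.get_obs(); q=o["eef_rot"]; Rm=R.from_quat([q[1],q[2],q[3],q[0]]).as_matrix()
    return o,Rm
def go(x,y,z,psi):
    """psi: desired world yaw of tool x, deg"""
    o,Rm=state()
    cur=np.degrees(np.arctan2(Rm[1,0],Rm[0,0])); d=-(psi-cur); d=(d+180)%360-180
    p=np.radians(psi); T=np.array([[np.cos(p),np.sin(p),0],[np.sin(p),-np.cos(p),0],[0,0,-1]])
    dw=np.array([x,y,z])-o["eef_pos"]
    print("t",round(o["time_s"],2),"eef",o["eef_pos"].round(4),"psi",cur.round(2),"tilt",np.degrees(Rm[:2,2]).round(2),"q6",o["q"][5].round(2),"F",o["wrist_force"].round(1),"op",round(o["opening"],3))
    print("turn rz",d.round(2),"then shift cm",(T.T@dw*100).round(2))
E
python3 -c "
from h import *
go(.438,-.24,.27,-80)"
```

```text
t 1.9 eef [0.575  0.     0.3039] psi 0.0 tilt [0. 0.] q6 -0.21 F [-0.5 -0.4 -0.2] op 1.004
turn rz 80.0 then shift cm [21.26 17.66  3.39]
```

Call:
move_arm --rows "0 0 0 0 0 8 1;0 0 0 0 0 8 1;0 0 0 0 0 8 1;0 0 0 0 0 8 1;0 0 0 0 0 8 1;0 0 0 0 0 8 1;0 0 0 0 0 8 1;0 0 0 0 0 8 1;0 0 0 0 0 8 1;0 0 0 0 0 8 1;3 2.5 0 0 0 0 1;3 2.5 0 0 0 0 1;3 2.5 0 0 0 0 1;3 2.5 0 0 0 0 1;3 2.5 0 0 0 0 1;3 2.5 0 0 0 0 1;3.26 2.66 3.4 0 0 0 1;0 0 0 0 0 0 1;0 0 0 0 0 0 1"

```text
time_s: 3.8
eef_pos: [0.439, -0.2376, 0.272]
eef_rot: [-0.0, 0.765, -0.644, -0.001]
wrist_force: [-0.2, 0.1, -0.1]
opening: 1.006
```

```bash
python3 - <<'E'
from h import *
c=cam("wrist","w1")
for t in ctrl.trace("wrist","ballast"):
    b=np.array(t["bbox"]); w=unproj(c,[[(b[0]+b[2])/2,(b[1]+b[3])/2]],.015)[0]; print(round(t["confidence"],2),b,w.round(3))
    if np.hypot(w[0]-.438,w[1]+.24)<.04: x,f=fit([(c,t["region"])],"ballast",(.438,-.24,.17),.003); print(x,np.degrees(x[2]),f)
go(.438,-.24,.27,-80)
E
```

```text
0.65 [313.3 175.9 335.2 266.2] [ 0.438 -0.241  0.015]
[ 0.43685381 -0.23976459  0.18169766] 10.410509192385215 0.07801120448179272
t 3.9 eef [ 0.4402 -0.2369  0.2732] psi -79.98 tilt [ 0.06 -0.02] q6 0.66 F [ 0.4 -0.8  1. ] op 0.997
turn rz 0.02 then shift cm [0.26 0.27 0.32]
```

View pics/w1.png

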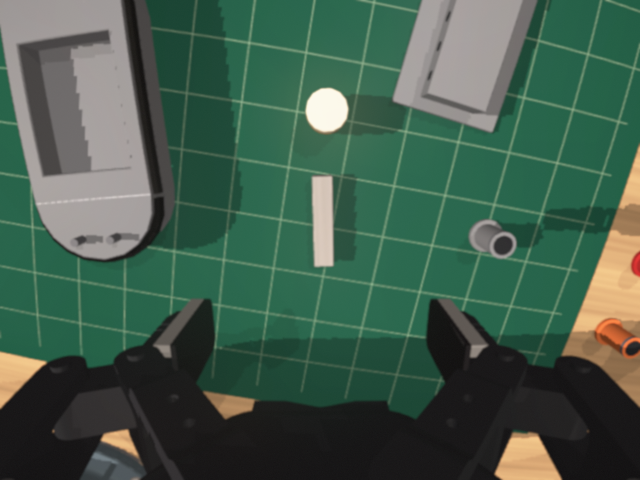

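```bash
cat >> h.py <<'E'
def avg(n=6):
    a=[]
    for _ in range(n):
        ctrl.camera("wrist"); a.append(ctrl.get_obs()["eef_pos"])
    a=np.array(a); return a.mean(0),a.std(0)
_go=go
def go(x,y,z,psi,n=4):
    m,s=avg(n); print("mean",m.round(4),"sd",s.round(4))
    o,Rm=state()
    cur=np.degrees(np.arctan2(Rm[1,0],Rm[0,0])); d=-(psi-cur); d=(d+180)%360-180
    p=np.radians(psi); T=np.array([[np.cos(p),np.sin(p),0],[np.sin(p),-np.cos(p),0],[0,0,-1]])
    dw=np.array([x,y,z])-m
    print("t",round(o["time_s"],2),"psi",cur.round(2),"tilt",np.degrees(Rm[:2,2]).round(2),"q6",o["q"][5].round(2),"F",o["wrist_force"].round(1),"op",round(o["opening"],3))
    print("turn rz",d.round(2),"then shift cm",(T.T@dw*100).round(2))
E
python3 -c "
from h import *
go(.4375,-.24,.079,-79.6,8)"
```

```text
mean [ 0.4402 -0.2367  0.2731] sd [0.0002 0.0001 0.0002]
t 4.3 psi -79.95 tilt [ 0.02 -0.01] q6 0.66 F [ 0.1 -0.5  0. ] op 0.999
turn rz -0.35 then shift cm [ 0.28  0.33 19.41]
```

Call:
move_arm --rows "0.28 0.33 3 0 0 0 1;0 0 3 0 0 0 1;0 0 3 0 0 0 1;0 0 3 0 0 0 1;0 0 2 0 0 0 1;0 0 1.5 0 0 0 1;0 0 1 0 0 0 1;0 0 0.5 0 0 0 1;0 0 0 0 0 0 1;0 0 0 0 0 0 1"

```text
time_s: 5.3
eef_pos: [0.4372, -0.2409, 0.1031]
eef_rot: [0.0, 0.766, -0.643, 0.001]
wrist_force: [0.1, -0.1, 0.1]
opening: 1.004
```

```bash
python3 - <<'E'
from h import *
go(.4375,-.24,.079,-79.6,3)
cam("wrist","w2")
E
```

```text
mean [ 0.4373 -0.241   0.1033] sd [0. 0. 0.]
t 5.45 psi -80.0 tilt [ 0.07 -0.06] q6 0.65 F [ 0.5 -0.2  0.3] op 0.999
turn rz -0.4 then shift cm [-0.09 -0.04  2.43]
```

View pics/w2.png

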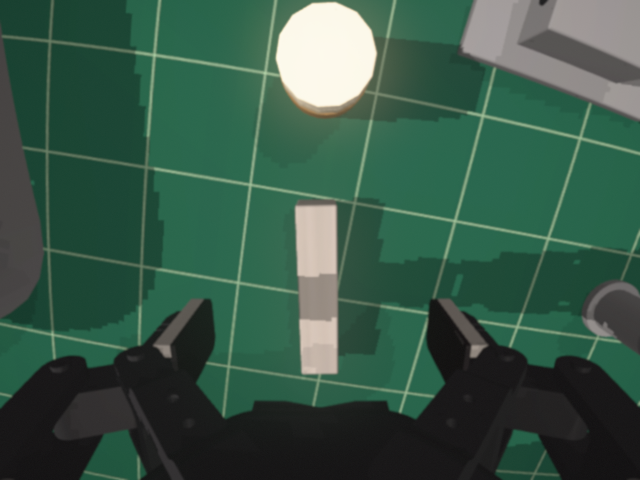

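```bash
python3 - <<'E'
from h import *
c=cam("wrist")
t=ctrl.trace("wrist","ballast")
for k in t: print(k["confidence"],k["bbox"])
x,f=fit([(c,t[0]["region"])],"ballast",(.438,-.24,.17),.003); print(x,np.degrees(x[2]),f)
im=c["color"].copy(); im[t[0]["region"]]=im[t[0]["region"]]//2+[0,0,127]
print(proj(c,pts("ballast",x,.003)[0]).round(0).tolist())
E
```

```text
0.73 [295.7, 200.1, 340.4, 374.2]
[ 0.43716717 -0.23966288  0.19411384] 11.121903897998926 0.02195385755286623
[[336.0, 353.0], [338.0, 374.0], [303.0, 354.0], [302.0, 374.0], [335.0, 198.0], [337.0, 204.0], [298.0, 199.0], [295.0, 205.0]]
```

Call:
move_arm --rows "-0.1 0 0 0 0 -1.1 1;0 0 1 0 0 0 1;0 0 1 0 0 0 1;0 0 0.4 0 0 0 1;0 0 0 0 0 0 1;0 0 0 0 0 0 0;0 0 0 0 0 0 0;0 0 0 0 0 0 0;0 0 0 0 0 0 0;0 0 0 0 0 0 0;0 0 0 0 0 0 0;0 0 0 0 0 0 0;0 0 0 0 0 0 0;0 0 0 0 0 0 0;0 0 0 0 0 0 0"

```text
time_s: 7.1
eef_pos: [0.4369, -0.2399, 0.0789]
eef_rot: [0.0, 0.772, -0.635, 0.0]
wrist_force: [-1.7, 0.9, 6.2]
opening: 0.191
```

```bash
python3 - <<'E'
from h import *
cam("wrist","w3"); go(.4373,-.24,.079,-79.6,3)
E
```

```text
mean [ 0.4369 -0.2399  0.0789] sd [0. 0. 0.]
t 7.3 psi -78.9 tilt [ 0.03 -0.04] q6 0.64 F [-0.7  0.6  6.1] op 0.196
turn rz 0.7 then shift cm [ 0.02 -0.04 -0.01]
```

View pics/w3.png

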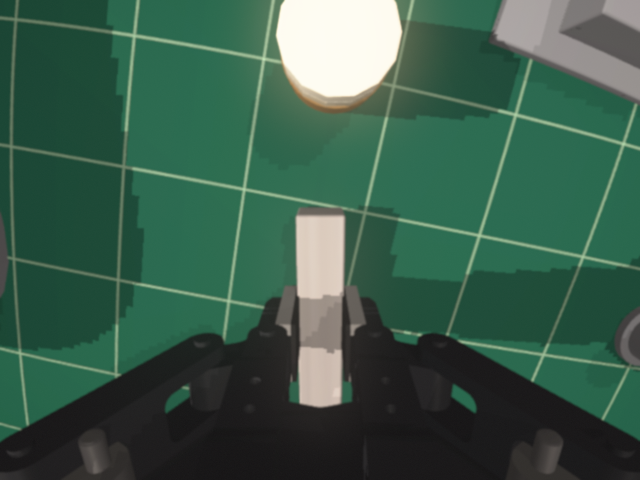

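Call:
move_arm --rows "0 0 -1 0 0 0 0;0 0 -3 0 0 0 0;0 0 -3 0 0 0 0;0 0 -3 0 0 0 0;0 0 -2 0 0 0 0;0 0 0 0 0 0 0;0 0 0 0 0 0 0"

```text
time_s: 8.0
eef_pos: [0.4363, -0.2393, 0.1981]
eef_rot: [-0.0, 0.772, -0.635, -0.0]
wrist_force: [-0.9, 0.3, -3.3]
opening: 0.192
```

```bash
python3 - <<'E'
from h import *
cam("wrist","w4"); go(.5052,-.0274,.199,-76.4,3)
E
```

```text
mean [ 0.4358 -0.2388  0.1968] sd [0.0001 0.0001 0.    ]
t 8.2 psi -78.9 tilt [-0.13  0.12] q6 0.64 F [ 0.4  0.7 -2.2] op 0.193
turn rz -2.5 then shift cm [-18.92 -11.72  -0.22]
```

View pics/w4.png

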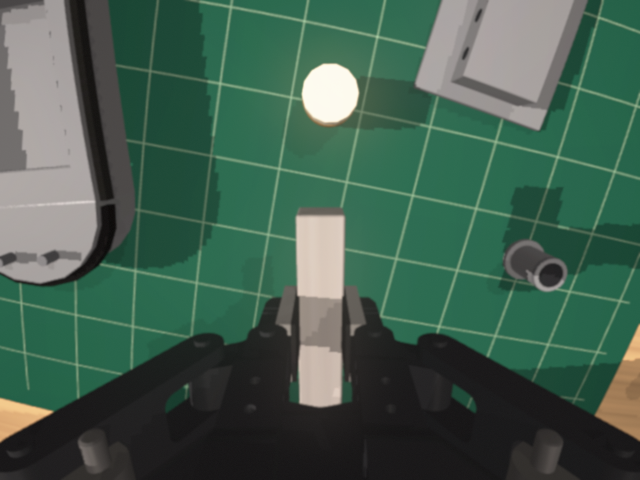

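Call:
move_arm --rows "-3 -1.8 0 0 0 -2.5 0;-3 -1.8 0 0 0 0 0;-3 -1.8 0 0 0 0 0;-3 -1.8 0 0 0 0 0;-3 -1.8 0 0 0 0 0;-2 -1.5 0 0 0 0 0;-1.9 -1.2 0 0 0 0 0;0 0 0 0 0 0 0;0 0 0 0 0 0 0;0 0 0 0 0 0 0"

```text
time_s: 9.2
eef_pos: [0.5069, -0.0294, 0.1978]
eef_rot: [0.0, 0.786, -0.619, -0.001]
wrist_force: [0.2, -0.4, -2.4]
opening: 0.193
```

```bash
python3 - <<'E'
from h import *
cam("wrist","w5"); go(.5052,-.0274,.115,-76.4,3)
E
```

```text
mean [ 0.5071 -0.0297  0.1983] sd [0.0001 0.     0.0001]
t 9.4 psi -76.47 tilt [-0.01 -0.  ] q6 1.04 F [ 0.5  0.4 -2.6] op 0.191
turn rz -0.07 then shift cm [-0.27  0.13  8.33]
```

View pics/w5.png

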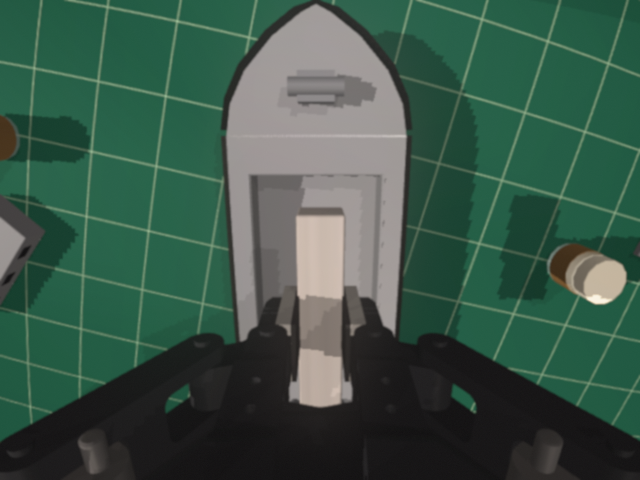

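```bash
python3 - <<'E'
from h import *
c=ctrl.camera("wrist")
p=unproj(c,[[249.5,175],[381.5,175],[316,3],[225,135],[408,135]],.053);print(p.round(4))
a=np.radians(13.61);C=np.array([.5052,-.0274]);u=np.array([np.cos(a),np.sin(a)])
print(p[:2,:2].mean(0)-.052*u, np.degrees(np.arctan2(*(p[0]-p[1])[:2][::-1]))-90, np.linalg.norm(p[0]-p[1]))
print(p[2,:2]-.1375*u)
im=cv2.resize(c["color"][150:350,220:420],None,fx=3,fy=3,interpolation=cv2.INTER_CUBIC);cv2.imwrite("pics/w5z.png",im)
E
```

```text
[[ 0.5455  0.023   0.053 ]
 [ 0.5638 -0.053   0.053 ]
 [ 0.6449  0.0063  0.053 ]
 [ 0.5648  0.0414  0.053 ]
 [ 0.5897 -0.0618  0.053 ]]
[ 0.50411064 -0.02723666] 13.558931814639237 0.0782807113356375
[ 0.51130855 -0.02606597]
```

View pics/w5z.png

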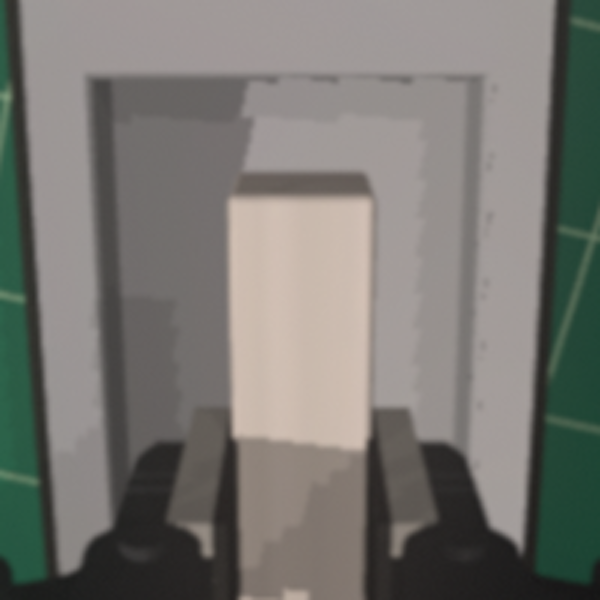

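Call:
move_arm --rows "-0.27 0.13 2 0 0 0 0;0 0 2 0 0 0 0;0 0 2 0 0 0 0;0 0 1.5 0 0 0 0;0 0 0.8 0 0 0 0;0 0 0 0 0 0 0;0 0 0 0 0 0 0"

```text
time_s: 10.15
eef_pos: [0.5059, -0.0268, 0.116]
eef_rot: [-0.0, 0.786, -0.619, 0.0]
wrist_force: [0.3, -1.1, -1.1]
opening: 0.192
```

```bash
python3 - <<'E'
from h import *
cam("wrist","w6"); go(.5050,-.0274,.1045,-76.4,3)
E
```

```text
mean [ 0.5061 -0.0268  0.1164] sd [0. 0. 0.]
t 10.35 psi -76.4 tilt [ 0.1  -0.03] q6 1.05 F [ 0.4  0.4 -2.5] op 0.194
turn rz 0.0 then shift cm [0.04 0.12 1.19]
```

View pics/w6.png

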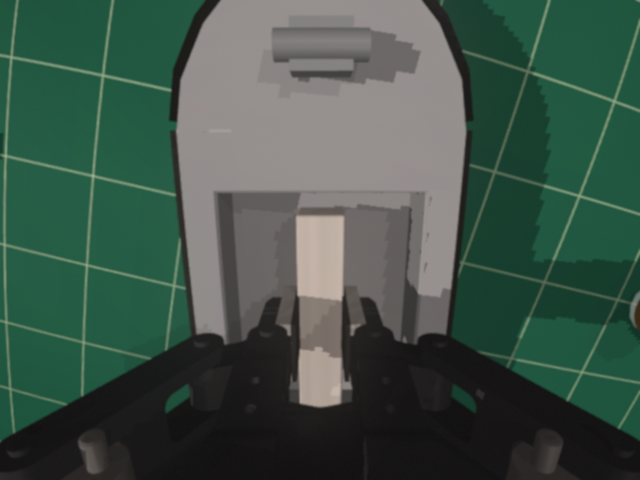

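Call:
move_arm --rows "0.04 0.12 0.5 0 0 0 0;0 0 0.3 0 0 0 0;0 0 0.2 0 0 0 0;0 0 0.1 0 0 0 0;0 0 0.1 0 0 0 0;0 0 0 0 0 0 0"

```text
time_s: 10.95
eef_pos: [0.5042, -0.0272, 0.1049]
eef_rot: [0.0, 0.786, -0.618, -0.001]
wrist_force: [-9.1, 1.5, 17.3]
opening: 0.192
```

```bash
python3 - <<'E'
from h import *
go(.5050,-.0274,.1045,-76.4,3)
E
```

```text
mean [ 0.5042 -0.0272  0.1049] sd [0. 0. 0.]
t 11.1 psi -76.37 tilt [-0.07  0.  ] q6 1.04 F [-9.4  1.1 18.2] op 0.197
turn rz 0.03 then shift cm [ 0.04 -0.07  0.04]
```

Call:
move_arm --rows "0 0 -0.1 0 0 0 0;0 0 0 0 0 0 0.42;0 0 0 0 0 0 0.42;0 0 0 0 0 0 0.42;0 0 0 0 0 0 0.42;0 0 -0.5 0 0 0 0.42;0 0 -1 0 0 0 0.42;0 0 -3 0 0 0 0.42;0 0 -3 0 0 0 0.42;0 0 -3 0 0 0 0.5;0 0 -3 0 0 0 1;0 0 -3 0 0 0 1;0 0 0 0 0 0 1;0 0 0 0 0 0 1"

```text
time_s: 12.5
eef_pos: [0.5047, -0.0273, 0.2708]
eef_rot: [-0.0, 0.786, -0.618, 0.001]
wrist_force: [0.5, -0.0, -1.1]
opening: 0.997
```

```bash
python3 - <<'E'
from h import *
c=cam("wrist","w7")
t=ctrl.trace("wrist","ballast")
for k in t[:1]: print(k["confidence"],k["bbox"]); x,f=fit([(c,k["region"])],"ballast",(.505,-.027,.237),.029); print(x,np.degrees(x[2]),f)
go(.61,-.3343,.265,-95.5,3)
E
```

```text
0.71 [308.1, 174.9, 334.1, 274.5]
[ 0.50519662 -0.02726951  0.23507949] 13.46906289288675 0.030509402458051622
mean [ 0.5037 -0.027   0.2683] sd [0.0001 0.     0.    ]
t 12.75 psi -76.4 tilt [-0.13  0.04] q6 1.04 F [ 0.4 -0.3  0. ] op 1.003
turn rz 19.1 then shift cm [ 29.57 -13.53   0.33]
```

View pics/w7.png

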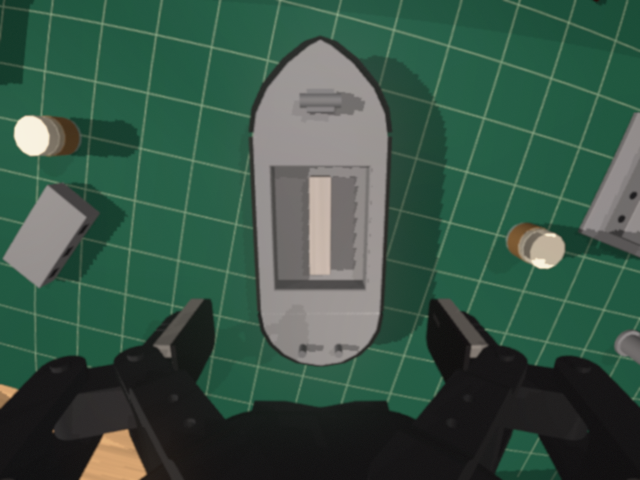

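```bash
python3 - <<'E'
import cv2
im=cv2.imread("pics/w7.png")[150:310,250:390];cv2.imwrite("pics/w7z.png",cv2.resize(im,None,fx=3.7,fy=3.7,interpolation=cv2.INTER_CUBIC))
E
```

```text
(no output)
```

View pics/w7z.png

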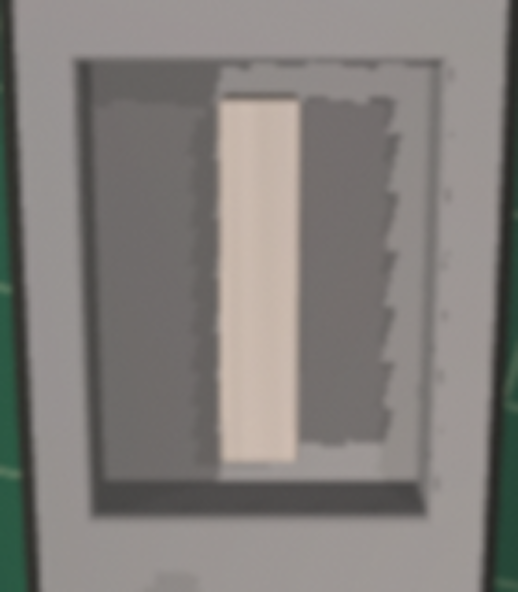

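Call:
move_arm --rows "0 0 0 0 0 6.4 1;0 0 0 0 0 6.4 1;0 0 0 0 0 6.3 1;3 -1.4 0 0 0 0 1;3 -1.4 0 0 0 0 1;3 -1.4 0 0 0 0 1;3 -1.4 0 0 0 0 1;3 -1.4 0 0 0 0 1;3 -1.4 0 0 0 0 1;3 -1.4 0 0 0 0 1;3 -1.4 0 0 0 0 1;3 -1.4 0 0 0 0 1;2.5 -0.9 0.3 0 0 0 1;0 0 0 0 0 0 1;0 0 0 0 0 0 1;0 0 0 0 0 0 1"

```text
time_s: 14.35
eef_pos: [0.6102, -0.3327, 0.2657]
eef_rot: [0.0, -0.673, 0.74, 0.001]
wrist_force: [-0.1, 0.0, 0.2]
opening: 0.999
```

```bash
python3 - <<'E'
from h import *
c=cam("wrist","w8")
t=ctrl.trace("wrist","deckhouse")
for k in t[:2]: print(k["confidence"],k["bbox"])
x,f=fit([(c,t[0]["region"])],"deckhouse",(.61,-.3343,-.1),.003); print(x,np.degrees(x[2]),f)
go(.61,-.3343,.265,-95.5,3)
E
```

```text
0.93 [267.1, 150.0, 375.4, 285.1]
[ 0.60993371 -0.33521807 -0.08643458] -4.952336889306078 0.02024166332001719
mean [ 0.6106 -0.3329  0.2668] sd [0.     0.0001 0.0001]
t 14.6 psi -95.45 tilt [ 0.02 -0.01] q6 1.0 F [-0.2  0.7  0.6] op 0.999
turn rz 0.05 then shift cm [0.15 0.05 0.18]
```

View pics/w8.png

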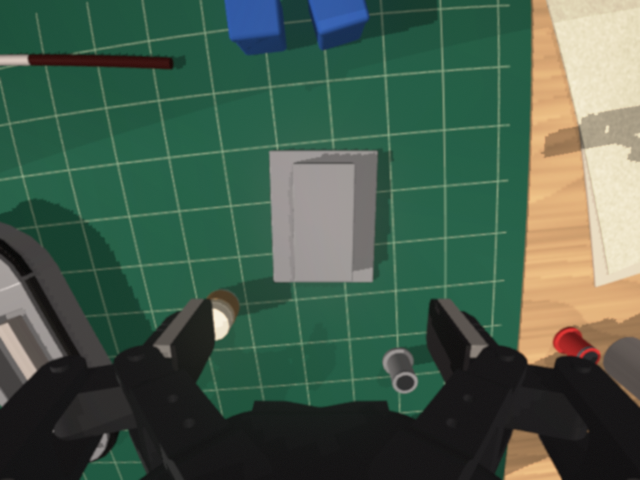

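```bash
python3 - <<'E'
from h import *
import json
go(.6099,-.3352,.083,-95,2)
E
```

```text
mean [ 0.6106 -0.3332  0.2668] sd [0.     0.0001 0.    ]
t 14.7 psi -95.47 tilt [ 0.02 -0.01] q6 1.0 F [ 0.1 -0.1  0.1] op 0.998
turn rz -0.47 then shift cm [ 0.2   0.05 18.38]
```

Call:
move_arm --rows "0.2 0.05 3 0 0 -0.5 1;0 0 3 0 0 0 1;0 0 3 0 0 0 1;0 0 3 0 0 0 1;0 0 2 0 0 0 1;0 0 1.5 0 0 0 1;0 0 0 0 0 0 1;0 0 0 0 0 0 1"

```text
time_s: 15.5
eef_pos: [0.6102, -0.3359, 0.1122]
eef_rot: [0.0, -0.676, 0.737, -0.0]
wrist_force: [0.7, -0.0, 0.5]
opening: 0.993
```

```bash
python3 - <<'E'
from h import *
c=cam("wrist","w9")
t=ctrl.trace("wrist","deckhouse")
x,f=fit([(c,t[0]["region"])],"deckhouse",(.61,-.3343,-.09),.003); print(x,np.degrees(x[2]),f)
go(x[0],x[1],.083,np.degrees(x[2])-90,3)
E
```

```text
[ 0.60991358 -0.3346341  -0.09233953] -5.290665332544578 0.009293948094139045
mean [ 0.6106 -0.3363  0.1132] sd [0.0001 0.0001 0.0002]
t 15.75 psi -95.0 tilt [ 0.11 -0.09] q6 0.98 F [-0.  -0.2 -0.5] op 1.001
turn rz 0.29 then shift cm [-0.16  0.08  3.02]
```

View pics/w9.png

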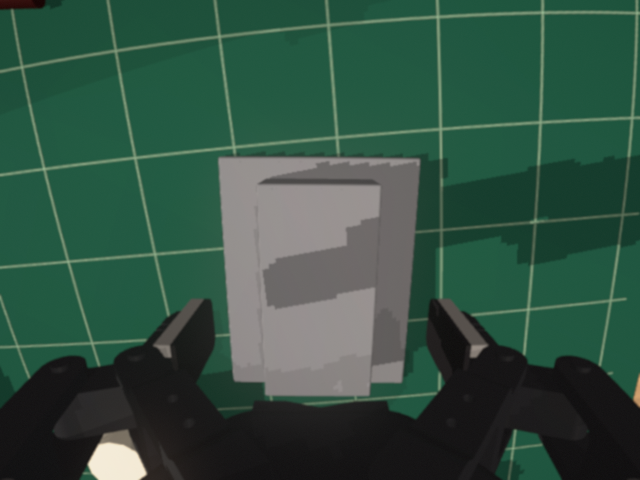

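Call:
move_arm --rows "-0.16 0.08 1 0 0 0.3 1;0 0 1 0 0 0 1;0 0 0.7 0 0 0 1;0 0 0.3 0 0 0 1;0 0 0 0 0 0 1;0 0 0 0 0 0 0;0 0 0 0 0 0 0;0 0 0 0 0 0 0;0 0 0 0 0 0 0;0 0 0 0 0 0 0;0 0 0 0 0 0 0;0 0 0 0 0 0 0;0 0 0 0 0 0 0"

```text
time_s: 17.05
eef_pos: [0.6096, -0.3344, 0.0823]
eef_rot: [0.0, -0.674, 0.739, -0.001]
wrist_force: [0.4, 0.7, 5.8]
opening: 0.594
```

```bash
python3 - <<'E'
from h import *
c=cam("wrist","w10")
go(.61,-.3346,.083,-95.3,3)
E
```

```text
mean [ 0.6096 -0.3344  0.0823] sd [0. 0. 0.]
t 17.25 psi -95.3 tilt [ 0.07 -0.05] q6 0.99 F [0.1 0.1 6.5] op 0.593
turn rz 0.0 then shift cm [ 0.01 -0.04 -0.07]
```

View pics/w10.png

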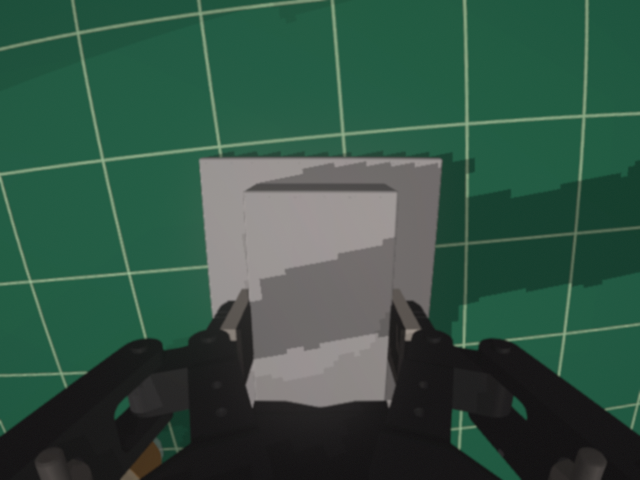

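Call:
move_arm --rows "0 0 -1 0 0 0 0;0 0 -2 0 0 0 0;0 0 -3 0 0 0 0;0 0 -3 0 0 0 0;0 0 -3 0 0 0 0;0 0 -3 0 0 0 0;0 0 -1 0 0 0 0;0 0 0 0 0 0 0;0 0 0 0 0 0 0"

```text
time_s: 18.15
eef_pos: [0.6084, -0.3335, 0.2395]
eef_rot: [-0.0, -0.674, 0.739, 0.001]
wrist_force: [-0.4, -0.1, -1.1]
opening: 0.594
```

```bash
python3 - <<'E'
from h import *
from scipy.optimize import least_squares
c=cam("wrist","w11")
go(.505,-.0274,.24,-76.4,3)
E
```

```text
mean [ 0.6083 -0.3335  0.2389] sd [0.0001 0.0001 0.0002]
t 18.35 psi -95.3 tilt [-0.16  0.13] q6 0.99 F [ 0.8  0.1 -1.3] op 0.594
turn rz -18.9 then shift cm [-32.18   2.85  -0.11]
```

View pics/w11.png

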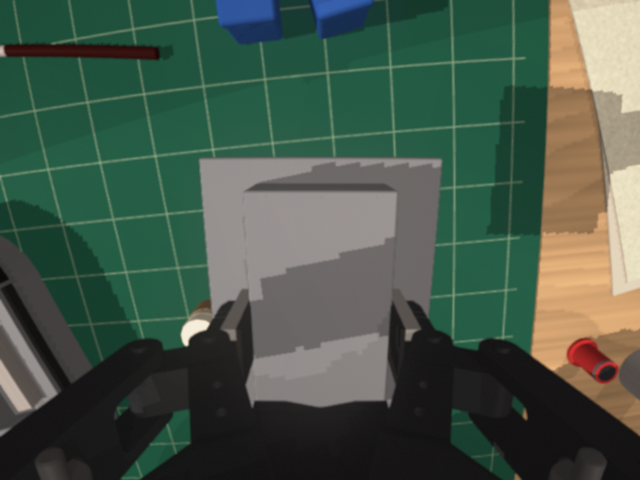

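Lifted and level. On to the hull.

Call:
move_arm --rows "0 0 0 0 0 -6.3 0;0 0 0 0 0 -6.3 0;0 0 0 0 0 -6.3 0;-3 0.3 0 0 0 0 0;-3 0.3 0 0 0 0 0;-3 0.3 0 0 0 0 0;-3 0.3 0 0 0 0 0;-3 0.3 0 0 0 0 0;-3 0.3 0 0 0 0 0;-3 0.3 0 0 0 0 0;-3 0.3 0 0 0 0 0;-3 0.3 0 0 0 0 0;-3 0.1 0 0 0 0 0;-2.2 0 0 0 0 0 0;0 0 0 0 0 0 0;0 0 0 0 0 0 0;0 0 0 0 0 0 0"

```text
time_s: 20.05
eef_pos: [0.5065, -0.0284, 0.2413]
eef_rot: [0.0, 0.786, -0.619, 0.0]
wrist_force: [0.2, -0.8, -1.9]
opening: 0.593
```

```bash
python3 - <<'E'
from h import *
from scipy.optimize import least_squares
c=cam("wrist","w12")
go(.505,-.0274,.145,-76.4,3)
# hull outline at this view
t=ctrl.trace("wrist","deckhouse"); 
for k in t[:2]: print(k["confidence"],k["bbox"])
m,_=avg(1)
x,f=fit([(c,t[0]["region"])],"deckhouse",(m[0],m[1],.237),m[2]-.0793); print(x,np.degrees(x[2]),f, m)
E
```

```text
mean [ 0.5064 -0.0285  0.2413] sd [0. 0. 0.]
t 20.25 psi -76.47 tilt [-0.01 -0.  ] q6 1.04 F [ 0.6 -0.3 -1.6] op 0.594
turn rz -0.07 then shift cm [-0.14  0.11  9.63]
0.97 [197.6, 156.9, 439.2, 406.7]
[ 0.50688632 -0.02804673  0.23873115] 13.678287518054113 0.2563682417880975 [ 0.50628899 -0.02821242  0.24138165]
```

View pics/w12.png

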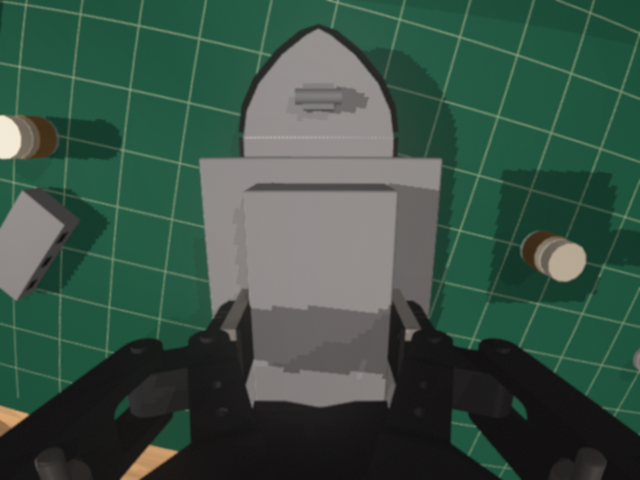

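Call:
move_arm --rows "-0.14 0.11 2 0 0 0 0;0 0 2 0 0 0 0;0 0 2 0 0 0 0;0 0 2 0 0 0 0;0 0 1 0 0 0 0;0 0 0.6 0 0 0 0;0 0 0 0 0 0 0;0 0 0 0 0 0 0"

```text
time_s: 21.15
eef_pos: [0.5054, -0.0268, 0.1462]
eef_rot: [-0.0, 0.786, -0.618, 0.001]
wrist_force: [0.4, 0.6, -0.7]
opening: 0.592
```

```bash
python3 - <<'E'
from h import *
c=cam("wrist","w13")
go(.505,-.0274,.1315,-76.4,3)
E
```

```text
mean [ 0.5054 -0.0267  0.1464] sd [0.0001 0.     0.0001]
t 21.35 psi -76.39 tilt [ 0.09 -0.03] q6 1.05 F [ 0.7  0.4 -2.1] op 0.597
turn rz 0.01 then shift cm [0.06 0.06 1.49]
```

View pics/w13.png

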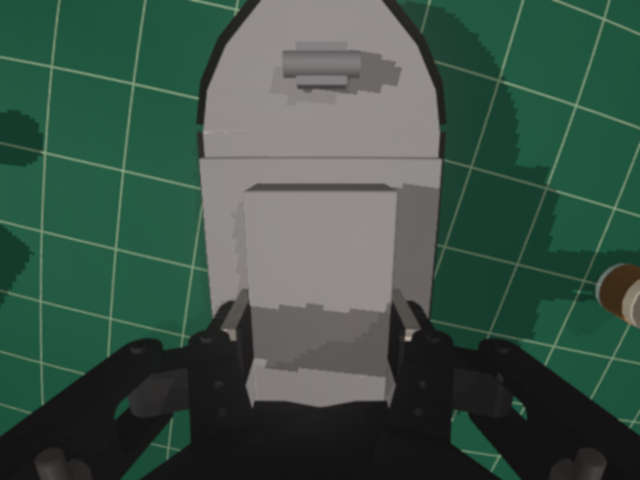

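Call:
move_arm --rows "0.06 0.06 0.5 0 0 0 0;0 0 0.4 0 0 0 0;0 0 0.3 0 0 0 0;0 0 0.1 0 0 0 0;0 0 0.1 0 0 0 0;0 0 0 0 0 0 0"

```text
time_s: 21.95
eef_pos: [0.504, -0.0272, 0.1322]
eef_rot: [0.0, 0.786, -0.618, -0.001]
wrist_force: [-7.4, 0.7, 10.6]
opening: 0.595
```

```bash
python3 - <<'E'
from h import *
go(.505,-.0274,.1315,-76.4,3)
E
```

```text
mean [ 0.504  -0.0272  0.1323] sd [0. 0. 0.]
t 22.1 psi -76.39 tilt [-0.07  0.  ] q6 1.04 F [-6.6  0.9 10.6] op 0.598
turn rz 0.01 then shift cm [ 0.04 -0.09  0.08]
```

Call:
move_arm --rows "0 -0.1 -0.1 0 0 0 0;0 0 0 0 0 0 0;0 0 0 0 0 0 0.8;0 0 0 0 0 0 0.8;0 0 0 0 0 0 0.8;0 0 0 0 0 0 0.8;0 0 -0.5 0 0 0 0.8;0 0 -1 0 0 0 0.8;0 0 -3 0 0 0 0.8;0 0 -3 0 0 0 1;0 0 -3 0 0 0 1;0 0 -3 0 0 0 1;0 0 -1 0 0 0 1;0 0 0 0 0 0 1;0 0 0 0 0 0 1"

```text
time_s: 23.6
eef_pos: [0.5048, -0.0269, 0.2765]
eef_rot: [0.0, 0.786, -0.618, -0.001]
wrist_force: [-1.0, -0.0, -0.8]
opening: 0.997
```

```bash
python3 - <<'E'
from h import *
c=cam("wrist","w14")
t=ctrl.trace("wrist","deckhouse")
for k in t[:1]: print(k["confidence"],k["bbox"]); x,f=fit([(c,k["region"])],"deckhouse",(.505,-.027,.237),.053); print(x,np.degrees(x[2]),f)
go(.4295,.2264,.28,-118.7,3)
E
```

```text
0.72 [259.3, 148.2, 381.8, 299.4]
[ 0.50636318 -0.02694624  0.23751847] 13.60880605586853 0.013445990206789401
mean [ 0.5047 -0.0269  0.2759] sd [0.0001 0.     0.0002]
t 23.85 psi -76.4 tilt [-0.14  0.04] q6 1.04 F [-0.6 -0.1 -0.9] op 1.004
turn rz 42.3 then shift cm [-18.61  18.76  -0.41]
```

View pics/w14.png

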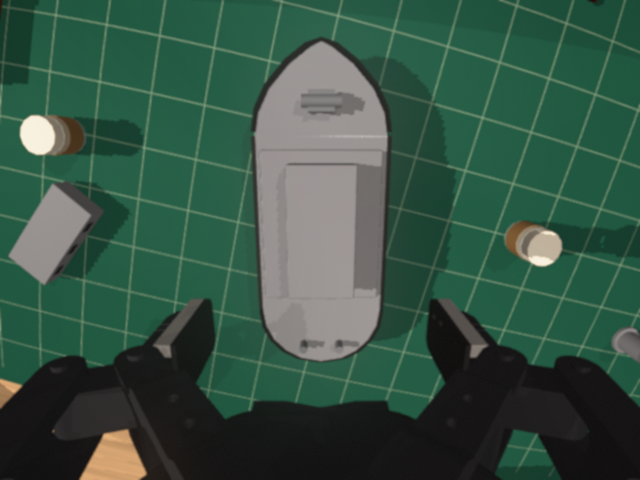

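Call:
move_arm --rows "0 0 0 0 0 8.4 1;0 0 0 0 0 8.4 1;0 0 0 0 0 8.5 1;0 0 0 0 0 8.5 1;0 0 0 0 0 8.5 1;-2.5 2.5 0 0 0 0 1;-2.5 2.5 0 0 0 0 1;-2.5 2.5 0 0 0 0 1;-2.5 2.5 0 0 0 0 1;-2.5 2.5 0 0 0 0 1;-2.5 2.5 0 0 0 0 1;-2.5 2.5 0 0 0 0 1;-1.1 1.3 -0.4 0 0 0 1;0 0 0 0 0 0 1;0 0 0 0 0 0 1"

```text
time_s: 25.35
eef_pos: [0.4297, 0.2263, 0.281]
eef_rot: [-0.0, -0.51, 0.86, -0.0]
wrist_force: [1.1, -0.1, -0.2]
opening: 1.002
```

```bash
python3 - <<'E'
from h import *
c=cam("wrist","w15")
t=ctrl.trace("wrist","boat_deck")
for k in t[:2]: print(k["confidence"],k["bbox"])
x,f=fit([(c,t[0]["region"])],"boat_deck",(.43,.2264,-.5),.003); print(x,np.degrees(x[2]),f)
go(x[0],x[1],.11,np.degrees(x[2])-90,3)
E
```

```text
0.72 [296.3, 168.5, 346.7, 274.1]
[ 0.42849299  0.22567537 -0.50122029] -28.717807010676804 0.030126039400811464
mean [0.4301 0.2255 0.2812] sd [0.     0.     0.0001]
t 25.6 psi -118.79 tilt [-0.02 -0.01] q6 2.31 F [-0.6  0.4 -0.2] op 0.999
turn rz -0.07 then shift cm [ 0.06  0.15 17.12]
```

View pics/w15.png

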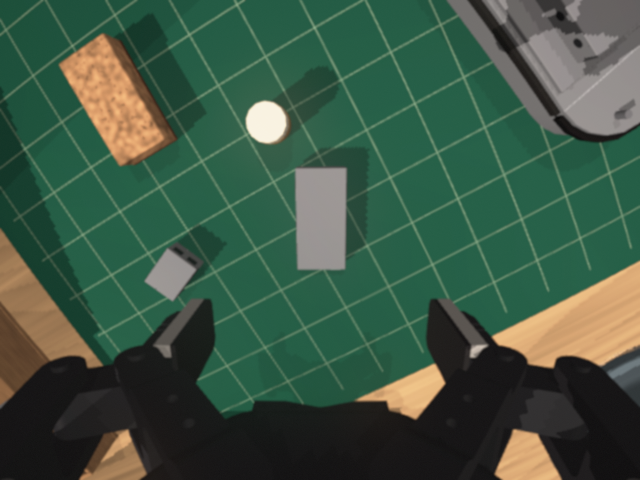

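Call:
move_arm --rows "0.06 0.15 3 0 0 0 1;0 0 3 0 0 0 1;0 0 3 0 0 0 1;0 0 3 0 0 0 1;0 0 3 0 0 0 1;0 0 2 0 0 0 1;0 0 0 0 0 0 1;0 0 0 0 0 0 1"

```text
time_s: 26.4
eef_pos: [0.4285, 0.2262, 0.1117]
eef_rot: [-0.0, -0.509, 0.861, 0.0]
wrist_force: [-0.4, 0.1, 0.7]
opening: 1.0
```

```bash
python3 - <<'E'
from h import *
c=cam("wrist","w16")
t=ctrl.trace("wrist","boat_deck")
print(t[0]["confidence"],t[0]["bbox"])
x,f=fit([(c,t[0]["region"])],"boat_deck",(.43,.2264,-.5),.003); print(x,np.degrees(x[2]),f)
go(x[0],x[1],.078,np.degrees(x[2])-90,3)
E
```

```text
0.67 [266.2, 188.0, 371.1, 378.7]
[ 0.42853326  0.22631957 -0.49663552] -28.45511930524496 0.014685859643379588
mean [0.4292 0.2267 0.1129] sd [0.0001 0.     0.0001]
t 26.65 psi -118.7 tilt [0.14 0.03] q6 2.31 F [-0.1 -0.5 -0.5] op 0.997
turn rz -0.25 then shift cm [0.06 0.04 3.49]
```

View pics/w16.png

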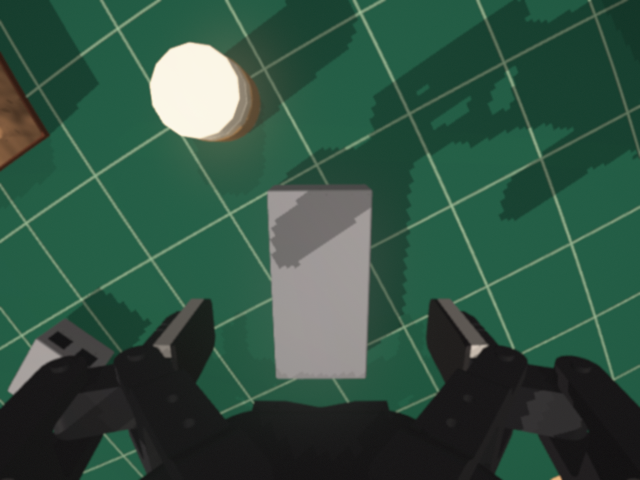

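Call:
move_arm --rows "0.06 0.04 1 0 0 -0.25 1;0 0 1 0 0 0 1;0 0 1 0 0 0 1;0 0 0.4 0 0 0 1;0 0 0 0 0 0 1;0 0 0 0 0 0 0;0 0 0 0 0 0 0;0 0 0 0 0 0 0;0 0 0 0 0 0 0;0 0 0 0 0 0 0;0 0 0 0 0 0 0;0 0 0 0 0 0 0;0 0 0 0 0 0 0;0 0 0 0 0 0 0"

```text
time_s: 28.05
eef_pos: [0.4281, 0.2264, 0.0781]
eef_rot: [0.001, -0.512, 0.859, -0.0]
wrist_force: [-0.6, 0.1, 6.0]
opening: 0.522
```

```bash
python3 - <<'E'
from h import *
go(.4285,.2263,.078,-118.45,3)
E
```

```text
mean [0.4281 0.2264 0.0781] sd [0. 0. 0.]
t 28.2 psi -118.45 tilt [0.08 0.02] q6 2.31 F [-0.1  0.4  6.2] op 0.528
turn rz 0.0 then shift cm [-0.01 -0.04  0.01]
```

Call:
move_arm --rows "0 0 -1 0 0 0 0;0 0 -2 0 0 0 0;0 0 -3 0 0 0 0;0 0 -3 0 0 0 0;0 0 -3 0 0 0 0;0 0 -3 0 0 0 0;0 0 -3 0 0 0 0;0 0 0 0 0 0 0;0 0 0 0 0 0 0"

```text
time_s: 29.1
eef_pos: [0.4274, 0.2262, 0.258]
eef_rot: [0.001, -0.512, 0.859, -0.0]
wrist_force: [-0.8, -1.2, -1.0]
opening: 0.524
```

```bash
python3 - <<'E'
from h import *
c=cam("wrist","w17")
go(.506,-.027,.26,-76.4,3)
E
```

```text
mean [0.4266 0.226  0.256 ] sd [0.     0.     0.0001]
t 29.3 psi -118.45 tilt [-0.17 -0.04] q6 2.31 F [-0.4  0.3 -1.1] op 0.522
turn rz -42.05 then shift cm [26.45 -1.77 -0.4 ]
```

View pics/w17.png

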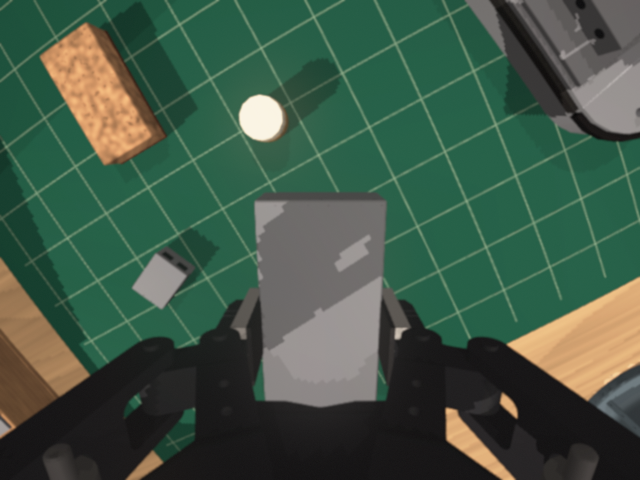

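Call:
move_arm --rows "0 0 0 0 0 -8.4 0;0 0 0 0 0 -8.4 0;0 0 0 0 0 -8.4 0;0 0 0 0 0 -8.4 0;0 0 0 0 0 -8.4 0;3 -0.2 0 0 0 0 0;3 -0.2 0 0 0 0 0;3 -0.2 0 0 0 0 0;3 -0.2 0 0 0 0 0;3 -0.2 0 0 0 0 0;3 -0.2 0 0 0 0 0;3 -0.2 0 0 0 0 0;3 -0.2 0 0 0 0 0;2.4 -0.2 -0.4 0 0 0 0;0 0 0 0 0 0 0;0 0 0 0 0 0 0;0 0 0 0 0 0 0"

```text
time_s: 31.0
eef_pos: [0.5062, -0.0255, 0.2606]
eef_rot: [0.0, 0.786, -0.619, -0.001]
wrist_force: [0.3, -0.3, -0.8]
opening: 0.525
```

```bash
python3 - <<'E'
from h import *
c=cam("wrist","w18")
go(.5057,-.027,.171,-76.4,3)
E
```

```text
mean [ 0.5065 -0.0253  0.2611] sd [0.0001 0.0001 0.0001]
t 31.2 psi -76.38 tilt [-0.02  0.01] q6 1.05 F [-0.4  0.7 -0.9] op 0.524
turn rz 0.02 then shift cm [0.14 0.12 9.01]
```

View pics/w18.png

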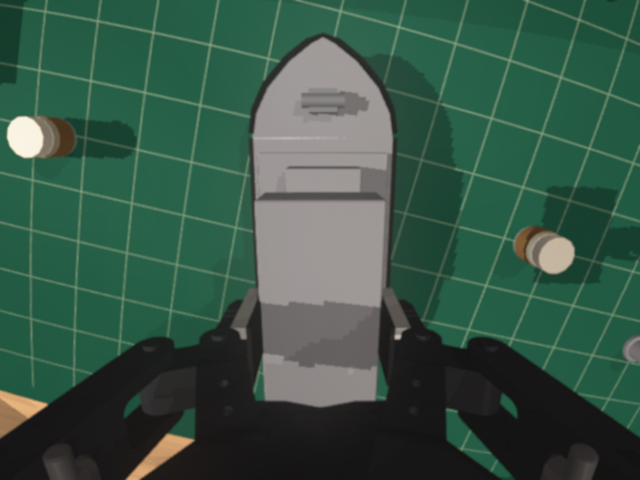

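Call:
move_arm --rows "0.14 0.12 2 0 0 0 0;0 0 2 0 0 0 0;0 0 2 0 0 0 0;0 0 2 0 0 0 0;0 0 1 0 0 0 0;0 0 0 0 0 0 0;0 0 0 0 0 0 0;0 0 0 0 0 0 0"

```text
time_s: 32.0
eef_pos: [0.5068, -0.028, 0.1726]
eef_rot: [-0.0, 0.786, -0.619, 0.001]
wrist_force: [-0.0, 0.1, -0.5]
opening: 0.52
```

```bash
python3 - <<'E'
from h import *
c=cam("wrist","w19")
go(.5057,-.027,.1575,-76.4,3)
E
```

```text
mean [ 0.5065 -0.028   0.1724] sd [0.0001 0.     0.0001]
t 32.2 psi -76.45 tilt [ 0.07 -0.02] q6 1.04 F [-0.1 -0.  -1.6] op 0.526
turn rz -0.05 then shift cm [-0.11  0.06  1.49]
```

View pics/w19.png

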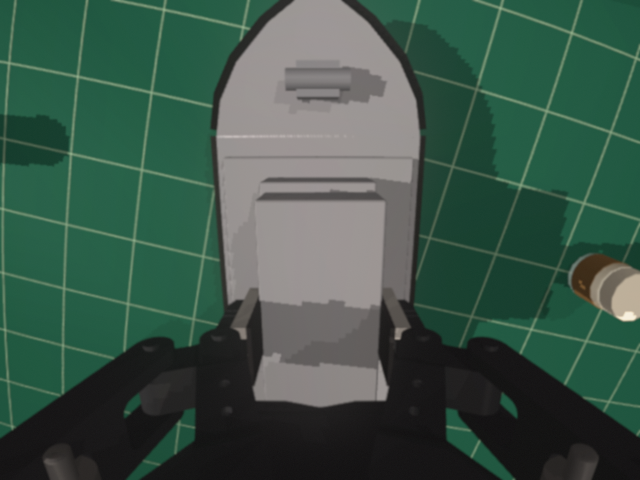

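Call:
move_arm --rows "-0.11 0.03 0.5 0 0 0 0;0 0 0.4 0 0 0 0;0 0 0.3 0 0 0 0;0 0 0.1 0 0 0 0;0 0 0.1 0 0 0 0;0 0 0 0 0 0 0;0 0 0 0 0 0 0"

```text
time_s: 32.9
eef_pos: [0.5052, -0.0268, 0.1581]
eef_rot: [0.0, 0.786, -0.619, -0.001]
wrist_force: [-5.5, 0.9, 8.3]
opening: 0.526
```

```bash
python3 - <<'E'
from h import *
c=cam("wrist","w20")
go(.5057,-.027,.1575,-76.4,3)
E
```

```text
mean [ 0.5052 -0.0268  0.1581] sd [0. 0. 0.]
t 33.1 psi -76.44 tilt [-0.07  0.01] q6 1.05 F [-5.  -0.2  8.4] op 0.528
turn rz -0.04 then shift cm [ 0.04 -0.05  0.06]
```

View pics/w20.png

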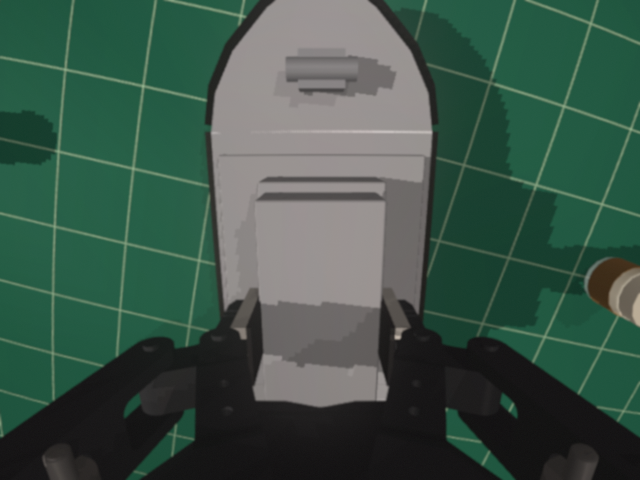

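Seated and in line. Release.

Call:
move_arm --rows "0 -0.05 -0.1 0 0 0 0;0 0 0 0 0 0 0;0 0 0 0 0 0 0.75;0 0 0 0 0 0 0.75;0 0 0 0 0 0 0.75;0 0 0 0 0 0 0.75;0 0 -0.5 0 0 0 0.75;0 0 -1 0 0 0 0.75;0 0 -3 0 0 0 0.75;0 0 -3 0 0 0 1;0 0 -3 0 0 0 1;0 0 -2 0 0 0 1;0 0 0 0 0 0 1;0 0 0 0 0 0 1"

```text
time_s: 34.5
eef_pos: [0.506, -0.0267, 0.284]
eef_rot: [-0.0, 0.786, -0.619, 0.001]
wrist_force: [-0.5, 0.6, -0.5]
opening: 1.003
```

```bash
python3 - <<'E'
from h import *
c=cam("wrist","w21")
for n,z in(("deckhouse",.053),("boat_deck",.083)):
  t=ctrl.trace("wrist",n)
  for k in t[:1]: print(n,k["confidence"],k["bbox"]); x,f=fit([(c,k["region"])],n,(.505,-.027,.237),z); print(x,np.degrees(x[2]),f)
go(.4518,.3815,.28,-65.5,3)
E
```

```text
deckhouse 0.68 [260.3, 152.2, 378.7, 299.4]
[ 0.50599157 -0.02707042  0.23838424] 13.658410947709259 0.9583989537571721
boat_deck 0.6 [286.4, 173.5, 352.6, 300.4]
[ 0.5065553  -0.02681363  0.23877753] 13.68094471251859 0.019116423171337257
mean [ 0.5054 -0.0266  0.2823] sd [0.0001 0.     0.0001]
t 34.8 psi -76.45 tilt [-0.11  0.03] q6 1.05 F [ 0.4 -0.  -0.2] op 1.002
turn rz -10.95 then shift cm [-39.36 -12.04   0.23]
```

View pics/w21.png

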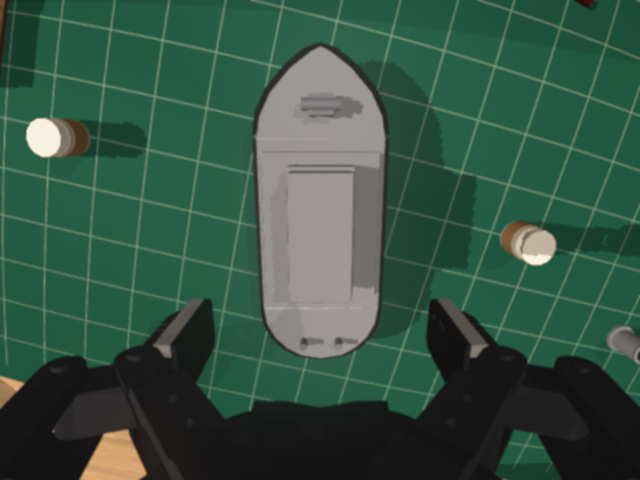

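Call:
move_arm --rows "0 0 0 0 0 -5.5 1;0 0 0 0 0 -5.5 1;-3 -0.9 0 0 0 0 1;-3 -0.9 0 0 0 0 1;-3 -0.9 0 0 0 0 1;-3 -0.9 0 0 0 0 1;-3 -0.9 0 0 0 0 1;-3 -0.9 0 0 0 0 1;-3 -0.9 0 0 0 0 1;-3 -0.9 0 0 0 0 1;-3 -0.9 0 0 0 0 1;-3 -0.9 0 0 0 0 1;-3 -0.9 0 0 0 0 1;-3 -0.9 0 0 0 0 1;-3.4 -1.2 0.2 0 0 0 1;0 0 0 0 0 0 1;0 0 0 0 0 0 1;0 0 0 0 0 0 1"

```text
time_s: 36.6
eef_pos: [0.4514, 0.3808, 0.2809]
eef_rot: [0.001, 0.841, -0.541, -0.0]
wrist_force: [0.2, 0.1, 0.7]
opening: 0.999
```

```bash
python3 - <<'E'
from h import *
c=cam("wrist","w22")
t=ctrl.trace("wrist","wheelhouse")
for k in t[:2]: print(k["confidence"],k["bbox"])
x,f=fit([(c,t[0]["region"])],"wheelhouse",(.4518,.3815,.42),.003); print(x,np.degrees(x[2]),f)
go(x[0],x[1],.11,np.degrees(x[2])-90,3)
E
```

```text
0.67 [294.8, 194.7, 346.6, 240.1]
[0.4521127  0.38011835 0.37704075] 21.602843569429968 0.03266966776438362
mean [0.4518 0.3807 0.2816] sd [0.     0.0001 0.0001]
t 36.85 psi -65.52 tilt [0.01 0.  ] q6 1.64 F [-0.2  0.  -0.3] op 0.998
turn rz 2.88 then shift cm [ 6.000e-02 -1.000e-02  1.716e+01]
```

View pics/w22.png

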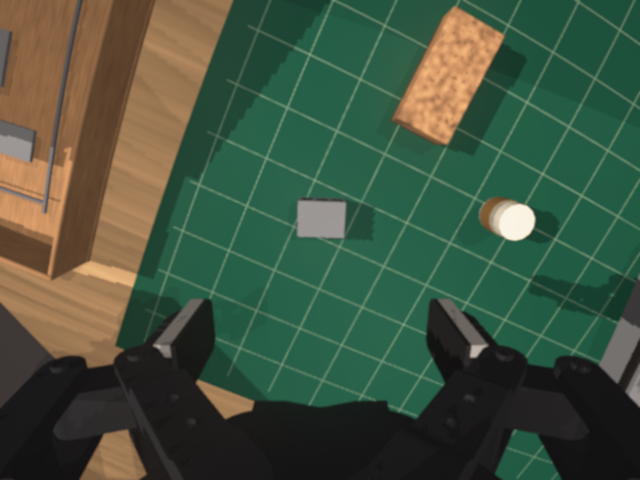

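Call:
move_arm --rows "0.06 0 3 0 0 2.9 1;0 0 3 0 0 0 1;0 0 3 0 0 0 1;0 0 3 0 0 0 1;0 0 3 0 0 0 1;0 0 2 0 0 0 1;0 0 0 0 0 0 1;0 0 0 0 0 0 1"

```text
time_s: 37.65
eef_pos: [0.452, 0.3808, 0.1118]
eef_rot: [0.0, 0.827, -0.562, -0.0]
wrist_force: [-0.1, 0.1, 0.8]
opening: 1.001
```

```bash
python3 - <<'E'
from h import *
c=cam("wrist","w23")
t=ctrl.trace("wrist","wheelhouse")
print(t[0]["confidence"],t[0]["bbox"])
x,f=fit([(c,t[0]["region"])],"wheelhouse",(.4518,.3815,.4),.003); print(x,np.degrees(x[2]),f)
go(x[0],x[1],.078,np.degrees(x[2])-90,3)
E
```

```text
0.67 [271.9, 245.1, 370.1, 328.6]
[0.45152416 0.38029192 0.38463127] 22.0377486709881 0.04774403239556692
mean [0.4527 0.3814 0.1132] sd [0.0001 0.     0.0001]
t 37.9 psi -68.35 tilt [0.14 0.07] q6 1.69 F [ 1.8 -0.1  0.1] op 1.001
turn rz -0.38 then shift cm [0.06 0.15 3.52]
```

View pics/w23.png

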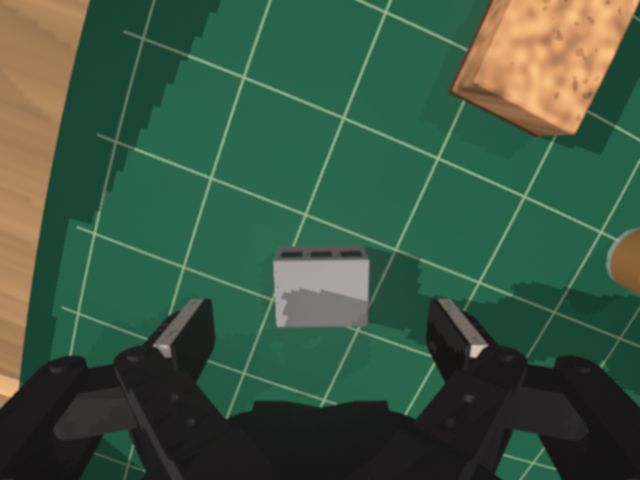

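Call:
move_arm --rows "0.06 0.12 1 0 0 -0.3 1;0 0 1 0 0 0 1;0 0 1 0 0 0 1;0 0 0.4 0 0 0 1;0 0 0 0 0 0 1;0 0 0 0 0 0 0;0 0 0 0 0 0 0;0 0 0 0 0 0 0;0 0 0 0 0 0 0;0 0 0 0 0 0 0;0 0 0 0 0 0 0;0 0 0 0 0 0 0;0 0 0 0 0 0 0;0 0 0 0 0 0 0"

```text
time_s: 39.3
eef_pos: [0.4513, 0.3803, 0.0782]
eef_rot: [-0.001, 0.829, -0.56, 0.0]
wrist_force: [-0.8, -0.5, 5.9]
opening: 0.499
```

```bash
python3 - <<'E'
from h import *
c=cam("wrist","w24")
t=ctrl.trace("wrist","wheelhouse")
for k in t[:1]:
  print(k["confidence"],k["bbox"])
  x,f=fit([(c,k["region"])],"wheelhouse",(.4518,.3815,.4),.003); print(x,np.degrees(x[2]),f)
go(.4515,.3803,.078,-68,3)
E
```

```text
0.66 [260.4, 264.5, 378.1, 367.0]
[0.45163912 0.38075063 0.38814013] 22.238791152069666 0.04481925798649567
mean [0.4513 0.3803 0.0782] sd [0. 0. 0.]
t 39.55 psi -68.05 tilt [0.07 0.04] q6 1.69 F [-0.8 -0.9  4.5] op 0.499
turn rz -0.05 then shift cm [ 0.   -0.02  0.02]
```

View pics/w24.png

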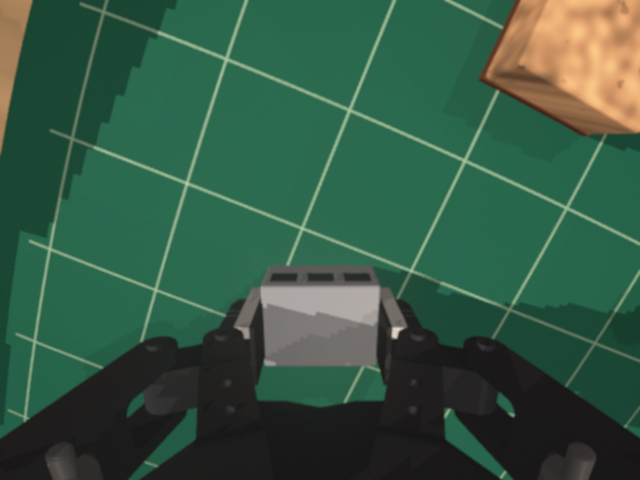

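Call:
move_arm --rows "0 0 -1 0 0 0 0;0 0 -2 0 0 0 0;0 0 -3 0 0 0 0;0 0 -3 0 0 0 0;0 0 -3 0 0 0 0;0 0 -3 0 0 0 0;0 0 -3 0 0 0 0;0 0 -3 0 0 0 0;0 0 0 0 0 0 0;0 0 0 0 0 0 0"

```text
time_s: 40.55
eef_pos: [0.4507, 0.3799, 0.2882]
eef_rot: [-0.0, 0.829, -0.56, 0.0]
wrist_force: [-1.5, -0.5, -0.6]
opening: 0.501
```

```bash
python3 - <<'E'
from h import *
c=cam("wrist","w25")
go(.529,-.0212,.28,-76.4,3)
E
```

```text
mean [0.45   0.3795 0.2858] sd [0.     0.     0.0001]
t 40.75 psi -68.05 tilt [-0.16 -0.09] q6 1.69 F [ 0.7 -0.8 -0. ] op 0.497
turn rz 8.35 then shift cm [40.81  1.74  0.58]
```

View pics/w25.png

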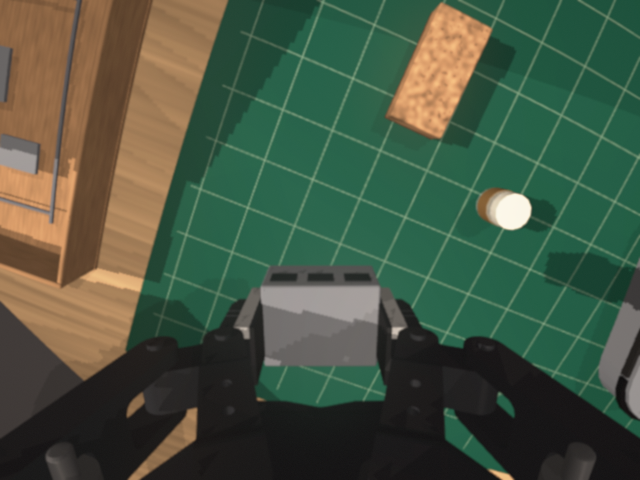

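Call:
move_arm --rows "0 0 0 0 0 4.2 0;0 0 0 0 0 4.2 0;3 0.1 0 0 0 0 0;3 0.1 0 0 0 0 0;3 0.1 0 0 0 0 0;3 0.1 0 0 0 0 0;3 0.1 0 0 0 0 0;3 0.1 0 0 0 0 0;3 0.1 0 0 0 0 0;3 0.1 0 0 0 0 0;3 0.1 0 0 0 0 0;3 0.1 0 0 0 0 0;3 0.1 0 0 0 0 0;3 0.1 0 0 0 0 0;3 0.3 0 0 0 0 0;1.8 0.3 0.6 0 0 0 0;0 0 0 0 0 0 0;0 0 0 0 0 0 0;0 0 0 0 0 0 0"

```text
time_s: 42.65
eef_pos: [0.5286, -0.02, 0.2811]
eef_rot: [0.0, 0.786, -0.618, -0.0]
wrist_force: [0.6, -0.6, 0.6]
opening: 0.497
```

```bash
python3 - <<'E'
from h import *
c=cam("wrist","w26")
go(.529,-.0212,.193,-76.4,3)
E
```

```text
mean [ 0.5288 -0.02    0.2816] sd [0.     0.0001 0.0001]
t 42.85 psi -76.37 tilt [0.01 0.  ] q6 1.07 F [ 0.1 -0.3 -0.6] op 0.502
turn rz 0.03 then shift cm [0.12 0.01 8.86]
```

View pics/w26.png

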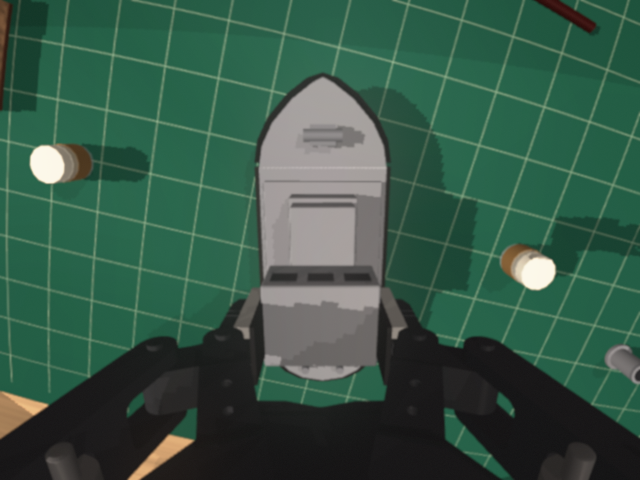

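Call:
move_arm --rows "0.12 0.06 2 0 0 0 0;0 0 2 0 0 0 0;0 0 2 0 0 0 0;0 0 2 0 0 0 0;0 0 0.8 0 0 0 0;0 0 0 0 0 0 0;0 0 0 0 0 0 0;0 0 0 0 0 0 0"

```text
time_s: 43.65
eef_pos: [0.5293, -0.0223, 0.1947]
eef_rot: [-0.0, 0.786, -0.619, 0.001]
wrist_force: [0.1, 0.2, 0.4]
opening: 0.505
```

```bash
python3 - <<'E'
from h import *
c=cam("wrist","w27")
go(.529,-.0212,.1797,-76.4,3)
E
```

```text
mean [ 0.529  -0.0223  0.1944] sd [0.0001 0.     0.0002]
t 43.85 psi -76.45 tilt [ 0.07 -0.02] q6 1.07 F [ 0.6  1.3 -0.4] op 0.5
turn rz -0.05 then shift cm [-0.11 -0.02  1.47]
```

View pics/w27.png

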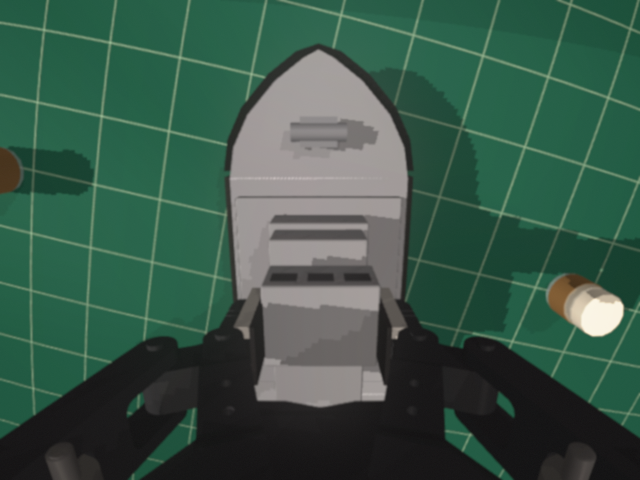

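Call:
move_arm --rows "-0.11 -0.04 0.5 0 0 0 0;0 0 0.4 0 0 0 0;0 0 0.3 0 0 0 0;0 0 0.1 0 0 0 0;0 0 0.1 0 0 0 0;0 0 0 0 0 0 0;0 0 0 0 0 0 0"

```text
time_s: 44.55
eef_pos: [0.5284, -0.021, 0.1802]
eef_rot: [0.0, 0.786, -0.619, -0.0]
wrist_force: [-5.1, 0.4, 9.7]
opening: 0.502
```

```bash
python3 - <<'E'
from h import *
c=cam("wrist","w28")
go(.529,-.0212,.1797,-76.4,3)
E
```

```text
mean [ 0.5284 -0.021   0.1802] sd [0. 0. 0.]
t 44.75 psi -76.44 tilt [-0.06  0.01] q6 1.07 F [-4.8  1.9  9.4] op 0.501
turn rz -0.04 then shift cm [ 0.04 -0.05  0.05]
```

View pics/w28.png

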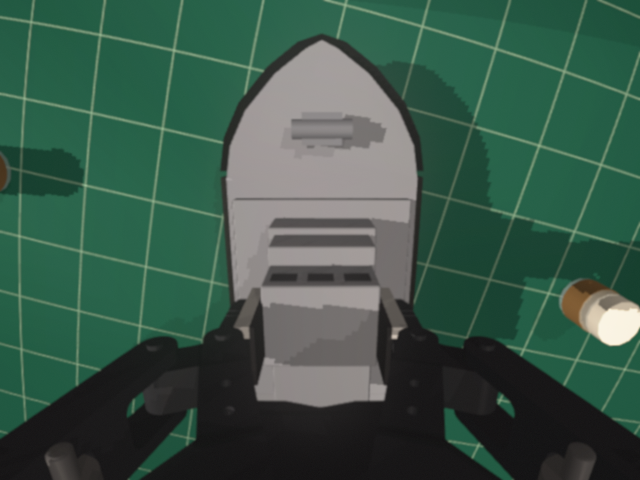

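Call:
move_arm --rows "0 -0.05 -0.1 0 0 0 0;0 0 0 0 0 0 0;0 0 0 0 0 0 0.75;0 0 0 0 0 0 0.75;0 0 0 0 0 0 0.75;0 0 0 0 0 0 0.75;0 0 -0.5 0 0 0 0.75;0 0 -1 0 0 0 0.75;0 0 -3 0 0 0 0.75;0 0 -3 0 0 0 1;0 0 -3 0 0 0 1;0 0 0 0 0 0 1;0 0 0 0 0 0 1"

```text
time_s: 46.05
eef_pos: [0.5296, -0.021, 0.2869]
eef_rot: [-0.001, 0.786, -0.619, 0.001]
wrist_force: [0.5, 0.3, -0.4]
opening: 1.0
```

```bash
python3 - <<'E'
from h import *
c=cam("wrist","w29")
for n,z in(("wheelhouse",.105),("boat_deck",.083)):
  t=ctrl.trace("wrist",n)
  for k in t[:1]: print(n,k["confidence"],k["bbox"]); x,f=fit([(c,k["region"])],n,(.525,-.022,.237),z); print(x,np.degrees(x[2]),f)
go(.4482,-.3965,.28,-76.4,3)
E
```

```text
wheelhouse 0.74 [285.5, 215.3, 352.8, 275.0]
[ 0.52952129 -0.0209128   0.23896005] 13.691402328128587 0.035587459116870876
boat_deck 0.65 [288.3, 205.4, 353.3, 329.5]
[ 0.50657427 -0.02668253  0.23988253] 13.744256723576548 0.8581153662215355
mean [ 0.5286 -0.0208  0.2843] sd [0.0001 0.     0.0001]
t 46.35 psi -76.45 tilt [-0.12  0.03] q6 1.07 F [-0.  -0.2  0.1] op 1.006
turn rz -0.05 then shift cm [34.63 16.65  0.43]
```

View pics/w29.png

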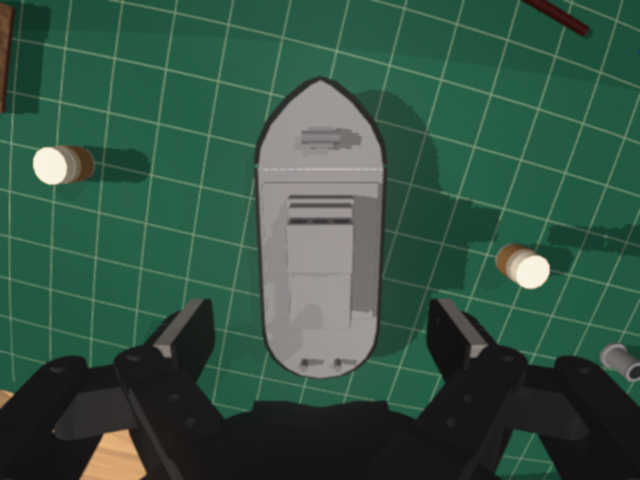

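Call:
move_arm --rows "3 1.5 0 0 0 0 1;3 1.5 0 0 0 0 1;3 1.5 0 0 0 0 1;3 1.5 0 0 0 0 1;3 1.5 0 0 0 0 1;3 1.5 0 0 0 0 1;3 1.5 0 0 0 0 1;3 1.5 0 0 0 0 1;3 1.5 0 0 0 0 1;3 1.5 0 0 0 0 1;3 1.1 0 0 0 0 1;1.6 0.5 0.4 0 0 0 1;0 0 0 0 0 0 1;0 0 0 0 0 0 1;0 0 0 0 0 0 1"

```text
time_s: 47.85
eef_pos: [0.4492, -0.3948, 0.2811]
eef_rot: [-0.0, 0.786, -0.618, -0.001]
wrist_force: [0.4, 0.5, 0.4]
opening: 1.005
```

```bash
python3 - <<'E'
from h import *
c=cam("wrist","w30")
t=ctrl.trace("wrist","funnel")
for k in t:
  b=k["bbox"]; w=unproj(c,[[(b[0]+b[2])/2,(b[1]+b[3])/2]],.02)[0]; print(k["confidence"],b,w.round(3))
  if np.hypot(w[0]-.448,w[1]+.397)<.04:
    x,f=fit([(c,k["region"])],"funnel",(.448,-.3965,0),.003,False); print(x,f)
go(.4482,-.3965,.28,-76.4,3)
E
```

```text
0.63 [486.0, 239.0, 533.2, 282.3] [ 0.452 -0.586  0.02 ]
0.58 [311.9, 201.4, 343.5, 237.1] [ 0.45  -0.401  0.02 ]
[ 0.44917669 -0.39938222] 0.05619785711260746
mean [ 0.4493 -0.3953  0.2817] sd [0.     0.0001 0.    ]
t 48.1 psi -76.39 tilt [ 0.01 -0.01] q6 0.41 F [-0.1  0.8  0.1] op 0.998
turn rz 0.01 then shift cm [0.09 0.13 0.17]
```

View pics/w30.png

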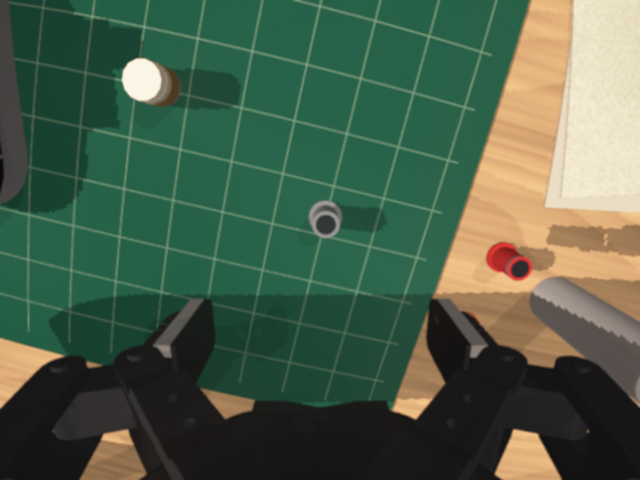

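```bash
python3 - <<'E'
from h import *
go(.4492,-.3991,.115,-76.4,1)
E
```

```text
mean [ 0.4492 -0.3957  0.2817] sd [0. 0. 0.]
t 48.15 psi -76.4 tilt [ 0.01 -0.01] q6 0.41 F [ 0.2 -0.7 -0.7] op 1.002
turn rz -0.0 then shift cm [ 0.33  0.08 16.67]
```

Call:
move_arm --rows "0.37 0.1 3 0 0 0 1;0 0 3 0 0 0 1;0 0 3 0 0 0 1;0 0 3 0 0 0 1;0 0 2.7 0 0 0 1;0 0 2 0 0 0 1;0 0 0 0 0 0 1;0 0 0 0 0 0 1"

```text
time_s: 48.95
eef_pos: [0.4489, -0.4, 0.1148]
eef_rot: [-0.0, 0.786, -0.619, -0.0]
wrist_force: [-0.3, -0.1, -0.0]
opening: 1.0
```

```bash
python3 - <<'E'
from h import *
c=cam("wrist","w31")
t=ctrl.trace("wrist","funnel")
for k in t:
  b=k["bbox"]; w=unproj(c,[[(b[0]+b[2])/2,(b[1]+b[3])/2]],.02)[0]; print(k["confidence"],b,w.round(3))
  if np.hypot(w[0]-.448,w[1]+.397)<.04:
    x,f=fit([(c,k["region"])],"funnel",(.448,-.3965,0),.003,False); print(x,f)
go(.4492,-.3991,.083,-76.4,3)
E
```

```text
0.82 [593.4, 308.9, 637.8, 374.5] [ 0.453 -0.566  0.02 ]
0.74 [525.7, 436.5, 556.3, 480.0] [ 0.368 -0.559  0.02 ]
0.67 [293.1, 246.1, 351.4, 326.7] [ 0.449 -0.401  0.02 ]
[ 0.44901807 -0.39903742] 0.041989092456770696
mean [ 0.4494 -0.4008  0.1162] sd [0.0001 0.0001 0.0001]
t 49.2 psi -76.45 tilt [ 0.09 -0.12] q6 0.41 F [-0.8  0.9  0.3] op 0.997
turn rz -0.05 then shift cm [-0.17 -0.02  3.32]
```

View pics/w31.png

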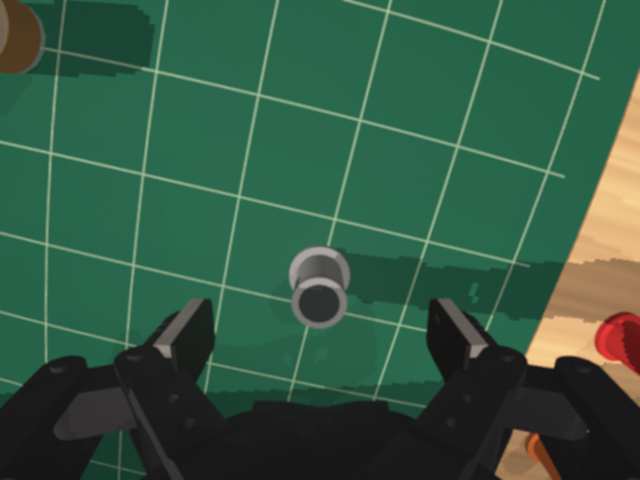

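Call:
move_arm --rows "-0.17 0 1 0 0 0 1;0 0 1 0 0 0 1;0 0 0.8 0 0 0 1;0 0 0.3 0 0 0 1;0 0 0 0 0 0 1;0 0 0 0 0 0 0;0 0 0 0 0 0 0;0 0 0 0 0 0 0;0 0 0 0 0 0 0;0 0 0 0 0 0 0;0 0 0 0 0 0 0;0 0 0 0 0 0 0;0 0 0 0 0 0 0;0 0 0 0 0 0 0;0 0 0 0 0 0 0"

```text
time_s: 50.7
eef_pos: [0.4486, -0.3987, 0.084]
eef_rot: [0.0, 0.786, -0.619, 0.0]
wrist_force: [0.1, -0.4, 5.6]
opening: 0.261
```

```bash
python3 - <<'E'
from h import *
c=cam("wrist","w32")
t=ctrl.trace("wrist","funnel")
for k in t:
  b=k["bbox"]; w=unproj(c,[[(b[0]+b[2])/2,(b[1]+b[3])/2]],.02)[0]; print(k["confidence"],b,w.round(3))
  if np.hypot(w[0]-.448,w[1]+.397)<.04:
    x,f=fit([(c,k["region"])],"funnel",(.448,-.3965,0),.003,False); print(x,f)
go(.4492,-.3991,.083,-76.4,3)
E
```

```text
0.86 [290.6, 263.4, 355.8, 370.0] [ 0.448 -0.4    0.02 ]
[ 0.44860437 -0.39839489] 0.10528562228525232
0.58 [634.4, 354.6, 638.7, 381.8] [ 0.454 -0.55   0.02 ]
mean [ 0.4486 -0.3987  0.084 ] sd [0. 0. 0.]
t 50.95 psi -76.45 tilt [ 0.03 -0.04] q6 0.41 F [-0.8  0.5  5.2] op 0.264
turn rz -0.05 then shift cm [ 0.05 -0.05  0.1 ]
```

View pics/w32.png

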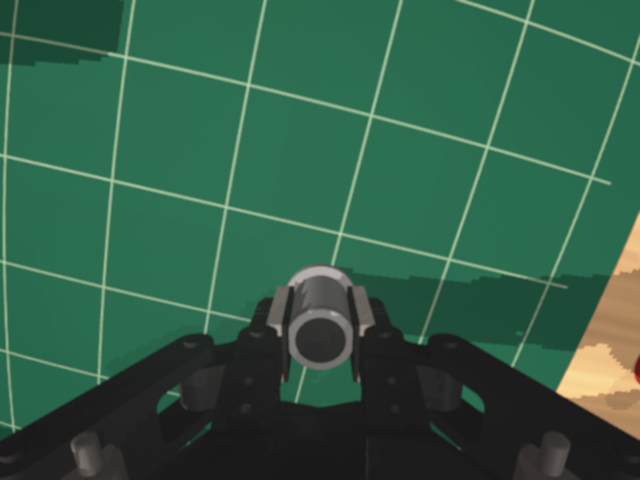

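Call:
move_arm --rows "0 0 -1 0 0 0 0;0 0 -2 0 0 0 0;0 0 -3 0 0 0 0;0 0 -3 0 0 0 0;0 0 -3 0 0 0 0;0 0 -3 0 0 0 0;0 0 -3 0 0 0 0;0 0 -3 0 0 0 0;0 0 0 0 0 0 0;0 0 0 0 0 0 0"

```text
time_s: 51.95
eef_pos: [0.4483, -0.3983, 0.2941]
eef_rot: [0.0, 0.786, -0.619, 0.001]
wrist_force: [-0.3, -0.7, -0.6]
opening: 0.264
```

```bash
python3 - <<'E'
from h import *
c=cam("wrist","w33")
go(.483,-.0323,.29,-76.4,3)
E
```

```text
mean [ 0.4478 -0.3977  0.2918] sd [0.     0.     0.0002]
t 52.15 psi -76.45 tilt [-0.11  0.15] q6 0.41 F [-0.2  0.4 -0.1] op 0.263
turn rz -0.05 then shift cm [-34.69 -12.01   0.18]
```

View pics/w33.png

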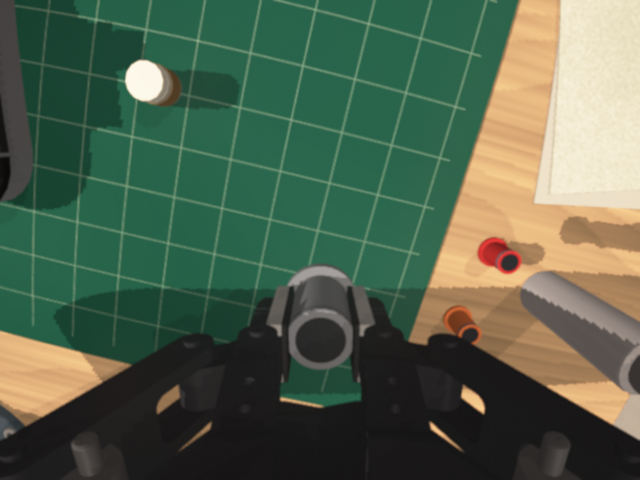

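Call:
move_arm --rows "-3 -1 0 0 0 0 0;-3 -1 0 0 0 0 0;-3 -1 0 0 0 0 0;-3 -1 0 0 0 0 0;-3 -1 0 0 0 0 0;-3 -1 0 0 0 0 0;-3 -1 0 0 0 0 0;-3 -1 0 0 0 0 0;-3 -1 0 0 0 0 0;-3 -1 0 0 0 0 0;-3 -1 0 0 0 0 0;-1.7 -1 0 0 0 0 0;0 0 0 0 0 0 0;0 0 0 0 0 0 0;0 0 0 0 0 0 0"

```text
time_s: 53.65
eef_pos: [0.4835, -0.0337, 0.293]
eef_rot: [0.0, 0.785, -0.619, -0.0]
wrist_force: [-0.1, 0.4, 0.4]
opening: 0.264
```

```bash
python3 - <<'E'
from h import *
c=cam("wrist","w34")
go(.483,-.0323,.203,-76.4,3)
E
```

```text
mean [ 0.4836 -0.0338  0.2933] sd [0.     0.0001 0.0001]
t 53.85 psi -76.53 tilt [-0.01 -0.  ] q6 1.02 F [ 0.4 -0.7  0.6] op 0.262
turn rz -0.13 then shift cm [-0.16  0.02  9.03]
```

View pics/w34.png

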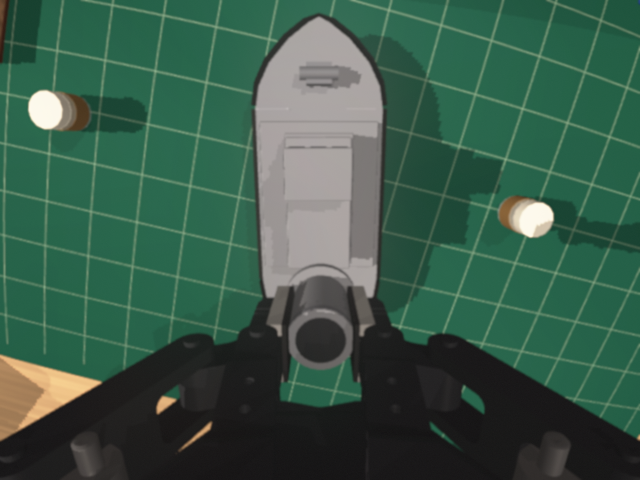

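Call:
move_arm --rows "-0.16 0.05 2 0 0 0 0;0 0 2 0 0 0 0;0 0 2 0 0 0 0;0 0 2 0 0 0 0;0 0 1 0 0 0 0;0 0 0 0 0 0 0;0 0 0 0 0 0 0;0 0 0 0 0 0 0"

```text
time_s: 54.65
eef_pos: [0.4836, -0.0318, 0.2046]
eef_rot: [-0.0, 0.786, -0.619, 0.001]
wrist_force: [-0.2, -0.1, 0.2]
opening: 0.265
```

```bash
python3 - <<'E'
from h import *
c=cam("wrist","w35")
go(.483,-.0323,.1855,-76.4,3)
E
```

```text
mean [ 0.4833 -0.0316  0.2043] sd [0.0001 0.0001 0.0001]
t 54.85 psi -76.45 tilt [ 0.07 -0.02] q6 1.02 F [ 0.  -0.1 -0.1] op 0.258
turn rz -0.05 then shift cm [0.06 0.05 1.88]
```

View pics/w35.png

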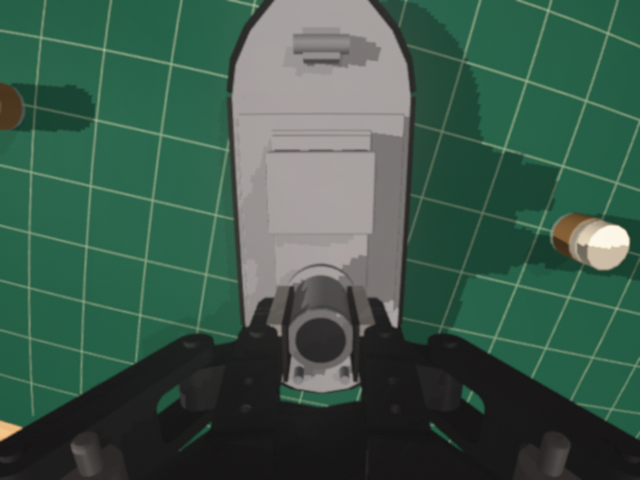

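Call:
move_arm --rows "0.05 0 0.6 0 0 0 0;0 0 0.5 0 0 0 0;0 0 0.4 0 0 0 0;0 0 0.2 0 0 0 0;0 0 0.1 0 0 0 0;0 0 0 0 0 0 0;0 0 0 0 0 0 0"

```text
time_s: 55.55
eef_pos: [0.4826, -0.0318, 0.186]
eef_rot: [0.0, 0.786, -0.619, -0.001]
wrist_force: [-4.8, 0.8, 8.5]
opening: 0.257
```

```bash
python3 - <<'E'
from h import *
c=cam("wrist","w36")
go(.483,-.0323,.1855,-76.4,3)
E
```

```text
mean [ 0.4826 -0.0318  0.1859] sd [0. 0. 0.]
t 55.75 psi -76.43 tilt [-0.08  0.01] q6 1.02 F [-4.8  1.1  8.4] op 0.26
turn rz -0.03 then shift cm [ 0.06 -0.03  0.04]
```

View pics/w36.png

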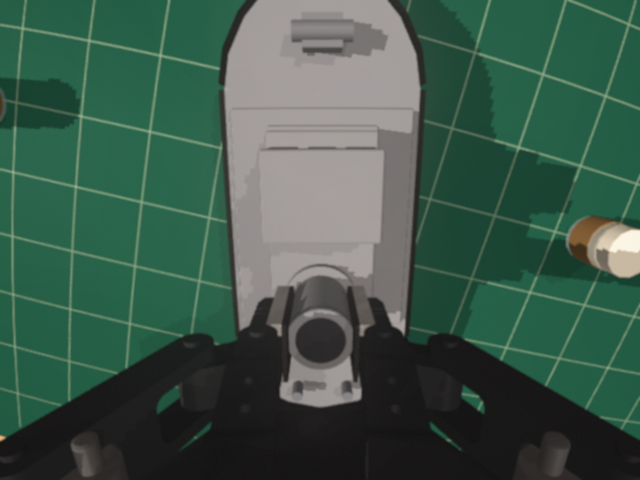

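Call:
move_arm --rows "0 -0.03 -0.1 0 0 0 0;0 0 0 0 0 0 0;0 0 0 0 0 0 0.6;0 0 0 0 0 0 0.6;0 0 0 0 0 0 0.6;0 0 0 0 0 0 0.6;0 0 -0.5 0 0 0 0.6;0 0 -1 0 0 0 0.6;0 0 -2 0 0 0 0.6;0 0 -3 0 0 0 0.6;0 0 -3 0 0 0 0.6;0 0 -2 0 0 0 1;0 4 0 0 0 0 1;0 4 0 0 0 0 1;0 0 0 0 0 0 1;0 0 0 0 0 0 1"

```text
time_s: 57.35
eef_pos: [0.4054, -0.0509, 0.3026]
eef_rot: [-0.0, 0.785, -0.619, 0.001]
wrist_force: [-0.2, 0.0, 0.2]
opening: 0.998
```

```bash
python3 - <<'E'
from h import *
a=np.radians(13.6);u=np.array([np.cos(a),np.sin(a)]);v=np.array([-u[1],u[0]]);H=np.array([.505,-.0274])
cs={n:cam(n,f"end_{n}") for n in("wrist","scene","side")}
for n,c in cs.items():
  for k,z in(("wheelhouse",.105),("funnel",.105),("jar_a",.003)):
    for t in ctrl.trace(n,k):
      b=t["bbox"]; w=unproj(c,[[(b[0]+b[2])/2,(b[1]+b[3])/2]],z+.015)[0]
      if k!="jar_a" and np.hypot(*(w[:2]-H))>.06: continue
      if k=="jar_a" and (t["confidence"]<.3 or np.hypot(*(w[:2]-H))>.3): continue
      p0=(w[0],w[1],.237); x,f=fit([(c,t["region"])],k,p0,z,k=="wheelhouse")
      d=x[:2]-H; print(n,k,round(t["confidence"],2),x.round(4),"hull frame mm",(1000*d@u).round(1),(1000*d@v).round(1),round(f,3))
o=ctrl.get_obs(); print(o["time_s"],o["eef_pos"],o["wrist_force"])
for n,r in(("scene",(280,150,410,270)),("side",(235,180,365,290))):
  im=cs[n]["color"][r[1]:r[3],r[0]:r[2]]; cv2.imwrite(f"pics/endz_{n}.png",cv2.resize(im,None,fx=4,fy=4,interpolation=cv2.INTER_CUBIC))
E
```

```text
wrist wheelhouse 0.95 [ 0.53   -0.0207  0.2234] hull frame mm 25.9 0.7 0.035
wrist wheelhouse 0.39 [ 0.4235 -0.0422  0.2549] hull frame mm -82.7 4.8 0.731
wrist funnel 0.62 [ 0.4781 -0.0026] hull frame mm -20.4 30.4 0.941
wrist jar_a 0.73 [0.5258 0.2252] hull frame mm 79.6 240.6 0.077
scene wheelhouse 0.75 [ 0.5312 -0.0204  0.3085] hull frame mm 27.1 0.6 0.062
scene funnel 0.7 [ 0.4848 -0.0317] hull frame mm -20.7 0.6 0.069
scene jar_a 0.8 [ 0.5291 -0.2225] hull frame mm -22.4 -195.3 0.215
scene jar_a 0.45 [0.5252 0.2238] hull frame mm 78.7 239.4 0.103
side wheelhouse 0.8 [ 0.5305 -0.0201  0.2683] hull frame mm 26.4 1.1 0.063
side funnel 0.77 [ 0.4843 -0.0311] hull frame mm -21.0 1.3 0.069
side jar_a 0.86 [0.5235 0.2251] hull frame mm 77.4 241.0 0.058
side jar_a 0.78 [ 0.5325 -0.2288] hull frame mm -20.7 -202.2 0.304
57.95 [ 0.40556685 -0.05058437  0.30131694] [ 0.61934245  0.06733908 -0.5612007 ]
```

View pics/end_wrist.png

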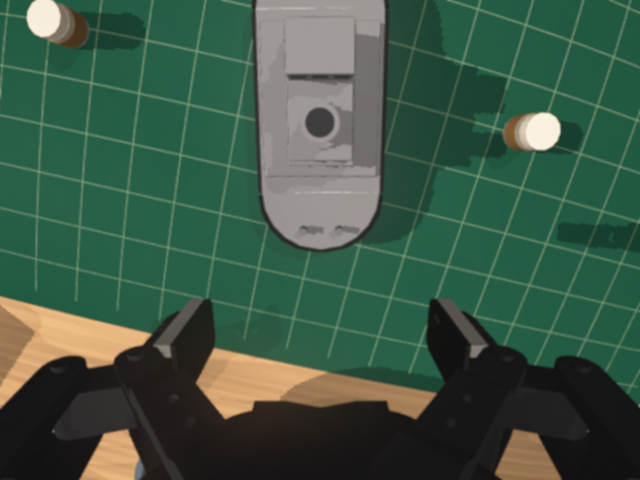

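View pics/endz_scene.png

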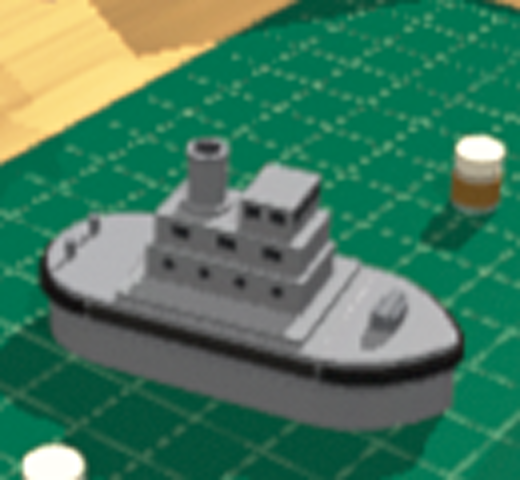

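View pics/endz_side.png

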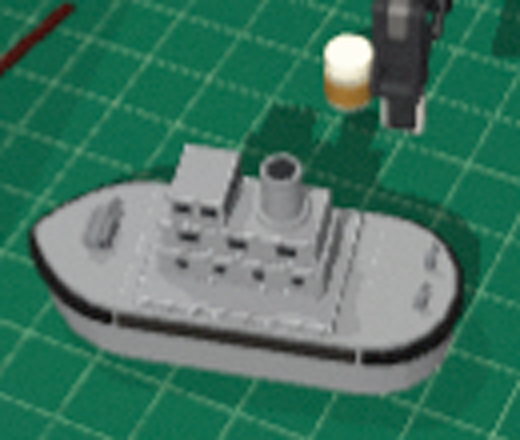

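```bash
python3 -c "
from bench import ctrl
print(ctrl.hand_in())"
```

```text
the job is handed in; nothing more can be done
None
```

The tug is dry-fitted in the order asked and handed in at about 58 s. I set the ballast bar lengthwise in the well, then the deckhouse, boat deck, wheelhouse and grey funnel, and let each go. The orange and red look-alikes were left alone.

- **Stack:** the last pictures show everything upright and in line with the hull. Measured along the hull from its centre, the ballast is about 0.2 mm off, and the deckhouse and boat deck about 1.5 mm toward the bow. The wheelhouse is at about +26 mm and the funnel at about −21 mm, against targets of ±24 mm. Sideways offsets are about 1 mm or less. These numbers are about as good as the 2 mm camera calibration.
- **Jars:** both are standing and, within the measurement spread, where they started. The two outside cameras disagree by about 6 mm on the jar nearest the deckhouse's starting place. They disagreed on it before too, by about 2 mm, and its outline was traced poorly.
- **Checks that failed:** the wrist-camera outline for the funnel was wrong (poor fit, 30 mm off the centreline). I discarded it, because the scene and side cameras agree with each other and the wrist picture shows the funnel centred. A second, low-confidence wheelhouse find in the wrist view, far off the wheelhouse, was also discarded.
- **Forces:** the highest contact force seen was about 20 N, when setting the ballast down.

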